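# Close up the sectional serving plank and pile its coasters

### The job

Lay out the serving plank for the ice-cream round: starting from the end of the fixed head, butt every loose wooden section end to end into one straight plank along the table, with no gap at any joint and the long edges in line. Pile all the cork coasters squarely on top of one another on the dark inlaid square of the head. Leave the glass and the jars where they stand.

Things in the scene. Friction and masses are not known exactly. Their poses are not given: they have to be found in the camera images.
- head: The fixed head of a sectional wooden serving plank, fastened to the table: a rectangular blade 60 mm (its x) by 100 mm (its y) and 22 mm high, with a paddle handle 30 mm wide that runs on 81 mm beyond the blade toward its -y (to the robot's right). Origin: centre of the blade's underside, on the table. The square end face at its +y side, 50 mm from the origin, is where the loose sections continue the plank, in line along its +y.
- head_pad (a point): Centre of the blade's top, 22 mm above the table, in the middle of a darker inlaid square of 56 mm; the coasters are piled on this square. Axes as the head's.
- head_end (a point): Centre of the head's +y end face, 11 mm above the table: where the first section must touch. Axes as the head's.
- section_0: A loose wooden plank section, a block 60 mm (its x) by 80 mm (its y), 22 mm high, about 0.12 kg, thin dark lines across the top near both 60 mm ends; two or three are present (None: absent). All are alike and either end may face the head; they butt on their 60 mm wide end faces. Origin: centre of the underside; z up.
- section_1: A loose wooden plank section, a block 60 mm (its x) by 80 mm (its y), 22 mm high, about 0.12 kg, thin dark lines across the top near both 60 mm ends; two or three are present (None: absent). All are alike and either end may face the head; they butt on their 60 mm wide end faces. Origin: centre of the underside; z up.
- section_2: A loose wooden plank section, a block 60 mm (its x) by 80 mm (its y), 22 mm high, about 0.12 kg, thin dark lines across the top near both 60 mm ends; two or three are present (None: absent). All are alike and either end may face the head; they butt on their 60 mm wide end faces. Origin: centre of the underside; z up.
- coaster_0: A loose square coaster of stiff cork, 56 by 56 mm, 12 mm thick, about 0.04 kg; four are present. Origin: centre of the underside; x and y along its edges; z up.
- coaster_1: A loose square coaster of stiff cork, 56 by 56 mm, 12 mm thick, about 0.04 kg; four are present. Origin: centre of the underside; x and y along its edges; z up.
- coaster_2: A loose square coaster of stiff cork, 56 by 56 mm, 12 mm thick, about 0.04 kg; four are present. Origin: centre of the underside; x and y along its edges; z up.
- coaster_3: A loose square coaster of stiff cork, 56 by 56 mm, 12 mm thick, about 0.04 kg; four are present. Origin: centre of the underside; x and y along its edges; z up.
- shot_glass: Bystander: a clear glass, 46 mm across and 57 mm high, at the back left. Origin: centre of the underside.
- jam_jar: Bystander: a jam jar, 60 mm across and 85 mm high, at the back left. Origin: centre of the underside.
- spice_jar: Bystander: a black-capped spice jar, 41 mm across and 105 mm high, at the right. Origin: centre of the underside.
Not all that is in view belongs to the job. Leave any blue or orange look-alike of the coaster_3 alone.

How it is judged (in metres and radians):
At the end, for the whole second after the job is handed in: Every section lies flat in the row from the head's end, none missing: edges within 4 mm, turned under 0.04 rad, at most 2 mm of gap per joint. Every coaster lies flat in one pile, within 6 mm of the inlaid square's centre and 0.1 rad of square with the head. All released, at rest (((y of section_0 in the frame of head between 0.087 and 0.092 m and x of section_0 in the frame of head between -0.004 and 0.004 m and angle between the y axis of section_0 and the y axis of head, either way round below 0.04 rad and height (world z) of section_0 below 0.004 m and angle between section_0's own z axis and vertical below 0.05 rad) or (y of section_1 in the frame of head between 0.087 and 0.092 m and x of section_1 in the frame of head between -0.004 and 0.004 m and angle between the y axis of section_1 and the y axis of head, either way round below 0.04 rad and height (world z) of section_1 below 0.004 m and angle between section_1's own z axis and vertical below 0.05 rad) or (y of section_2 in the frame of head between 0.087 and 0.092 m and x of section_2 in the frame of head between -0.004 and 0.004 m and angle between the y axis of section_2 and the y axis of head, either way round below 0.04 rad and height (world z) of section_2 below 0.004 m and angle between section_2's own z axis and vertical below 0.05 rad)) and ((y of section_0 in the frame of head between 0.167 and 0.174 m and x of section_0 in the frame of head between -0.004 and 0.004 m and angle between the y axis of section_0 and the y axis of head, either way round below 0.04 rad and height (world z) of section_0 below 0.004 m and angle between section_0's own z axis and vertical below 0.05 rad) or (y of section_1 in the frame of head between 0.167 and 0.174 m and x of section_1 in the frame of head between -0.004 and 0.004 m and angle between the y axis of section_1 and the y axis of head, either way round below 0.04 rad and height (world z) of section_1 below 0.004 m and angle between section_1's own z axis and vertical below 0.05 rad) or (y of section_2 in the frame of head between 0.167 and 0.174 m and x of section_2 in the frame of head between -0.004 and 0.004 m and angle between the y axis of section_2 and the y axis of head, either way round below 0.04 rad and height (world z) of section_2 below 0.004 m and angle between section_2's own z axis and vertical below 0.05 rad)) and ((y of section_0 in the frame of head between 0.087 and 0.092 m and x of section_0 in the frame of head between -0.004 and 0.004 m and angle between the y axis of section_0 and the y axis of head, either way round below 0.04 rad and height (world z) of section_0 below 0.004 m and angle between section_0's own z axis and vertical below 0.05 rad) or (y of section_0 in the frame of head between 0.167 and 0.174 m and x of section_0 in the frame of head between -0.004 and 0.004 m and angle between the y axis of section_0 and the y axis of head, either way round below 0.04 rad and height (world z) of section_0 below 0.004 m and angle between section_0's own z axis and vertical below 0.05 rad) or (y of section_0 in the frame of head between 0.247 and 0.256 m and x of section_0 in the frame of head between -0.004 and 0.004 m and angle between the y axis of section_0 and the y axis of head, either way round below 0.04 rad and height (world z) of section_0 below 0.004 m and angle between section_0's own z axis and vertical below 0.05 rad)) and linear speed of each of section_0, section_1, section_2, coaster_0, coaster_1, coaster_2, coaster_3 below 0.02 m/s and contact force between each of section_0, section_1, section_2, coaster_0, coaster_1, coaster_2, coaster_3 and the fingers below 0.1 N and ((y of section_1 in the frame of head between 0.087 and 0.092 m and x of section_1 in the frame of head between -0.004 and 0.004 m and angle between the y axis of section_1 and the y axis of head, either way round below 0.04 rad and height (world z) of section_1 below 0.004 m and angle between section_1's own z axis and vertical below 0.05 rad) or (y of section_1 in the frame of head between 0.167 and 0.174 m and x of section_1 in the frame of head between -0.004 and 0.004 m and angle between the y axis of section_1 and the y axis of head, either way round below 0.04 rad and height (world z) of section_1 below 0.004 m and angle between section_1's own z axis and vertical below 0.05 rad) or (y of section_1 in the frame of head between 0.247 and 0.256 m and x of section_1 in the frame of head between -0.004 and 0.004 m and angle between the y axis of section_1 and the y axis of head, either way round below 0.04 rad and height (world z) of section_1 below 0.004 m and angle between section_1's own z axis and vertical below 0.05 rad)) and ((y of section_2 in the frame of head between 0.087 and 0.092 m and x of section_2 in the frame of head between -0.004 and 0.004 m and angle between the y axis of section_2 and the y axis of head, either way round below 0.04 rad and height (world z) of section_2 below 0.004 m and angle between section_2's own z axis and vertical below 0.05 rad) or (y of section_2 in the frame of head between 0.167 and 0.174 m and x of section_2 in the frame of head between -0.004 and 0.004 m and angle between the y axis of section_2 and the y axis of head, either way round below 0.04 rad and height (world z) of section_2 below 0.004 m and angle between section_2's own z axis and vertical below 0.05 rad) or (y of section_2 in the frame of head between 0.247 and 0.256 m and x of section_2 in the frame of head between -0.004 and 0.004 m and angle between the y axis of section_2 and the y axis of head, either way round below 0.04 rad and height (world z) of section_2 below 0.004 m and angle between section_2's own z axis and vertical below 0.05 rad)) and horizontal distance between each of coaster_0, coaster_1, coaster_2, coaster_3 and head_pad below 0.006 m and angle between each of coaster_0, coaster_1, coaster_2, coaster_3's own z axis and vertical below 0.06 rad and height (world z) of each of coaster_0, coaster_1, coaster_2, coaster_3 above 0.018 m and (angle between the x axis of coaster_0 and the x axis of head, either way round below 0.1 rad or angle between the x axis of coaster_0 and the y axis of head, either way round below 0.1 rad) and (angle between the x axis of coaster_1 and the x axis of head, either way round below 0.1 rad or angle between the x axis of coaster_1 and the y axis of head, either way round below 0.1 rad) and (angle between the x axis of coaster_2 and the x axis of head, either way round below 0.1 rad or angle between the x axis of coaster_2 and the y axis of head, either way round below 0.1 rad) and (angle between the x axis of coaster_3 and the x axis of head, either way round below 0.1 rad or angle between the x axis of coaster_3 and the y axis of head, either way round below 0.1 rad)); the robot touches nothing.
It fails at once if a bystander (shot glass, jam jar, spice jar) is shifted more than 3 cm or knocked over (distance of any of shot_glass, jam_jar, spice_jar from where it was at the start of the episode above 0.03 m or angle between any of shot_glass, jam_jar, spice_jar's own z axis and vertical above 0.5 rad).
Of section_0, section_1, section_2 only 2 to 3 are there at a start; the rules pass over those that are not, and their reading is None.
At some moment in a run one of section_0, section_1, section_2 may be knocked a few centimetres aside while the robot is not near it.
Once in a run the grip may slacken for a moment while it holds something.
It also fails if it takes over 210 s, if anything falls off the work surface, if the arm or the gripper's body presses on something with over 40 N, if the wrist force passes 120 N, or if a joint passes its speed limit or range.

### The arm

A 6-joint arm with a two-finger parallel gripper is mounted at the origin on the work surface; the furniture and walls round the work are solid. World frame = base frame: x ahead of the robot, y to its left, z up, the work surface at z = 0. Lengths are in mm, angles in rad, forces in N, time in s.
With the tool pointing down it reaches from about 400 to 925 mm from the base axis. Payload 12.5 kg.
Tool frame: the origin (TCP) lies midway between the tips of the shut fingers; the grasp point (between the pads) lies 19 mm behind it; z points along the fingers, y is the line along which they close (so a half turn about z gives the same grasp; the last joint's range is limited). The gripper opens to 95 mm and grips with 3 to 60 N. Pads are 20 mm wide; open, the fingers measure 119 mm over their backs; the gripper's body (75 mm by 180 mm) begins 59 mm behind the grasp point.
Start: joints at [1.041, 0.491, 1.559, -0, 1.092, -0.106], TCP at [257.003, 569.733, 214.661] pointing down, gripper open.
Joint ranges: [-3.1, 3.1], [-0.84, 2.19], [0.05, 2.79], [-1.13, 4.28], [0.06, 2.93], [-2.69, 2.69]. Speed limits (rad/s): [2.22, 2.22, 2.79, 3.14, 3.14, 3.14].

### API

Orientations are given as [roll, pitch, yaw] about the fixed x, y, z axes, in that order (R = Rz(yaw) Ry(pitch) Rx(roll)).
In Python, from cell import env gives the robot as it stands.
- The arm moves only by the tool arm_command, never from a script. Its argument "targets" is a list of rows, each a list of 5 numbers: the shift along the tool's x, y, z in mm, then the turn about the tool's z in degrees, then the opening, from 0 (shut) to 1 (fully open). In form: [[tx, ty, tz, roll, fingers], ...]. A call has 1 to 5 rows; each row is the pose to reach, as a shift and turn from the pose commanded when the call began, along the tool's axes at that moment; what a row does not reach only later rows make up. A row lasts 1/10 s, in which the tool goes at most 50 mm and 8.59 degrees, less where a joint would pass 70% of its speed; a pose out of reach is approached as far as the arm can. A call with a gripper value outside its range is refused whole. The fingers move at their own pace and stop on an object; the grip force is fixed at half the most. Time passes only in rows, so rows that repeat a pose let the fingers close. It gives the time, the measured TCP pose, the force, the opening and the grip force at its end, in the units of the state.
- env.state(): the state, without advancing time (a new reading comes with each control period).
- env.read_camera(name): name is "scene" or "top" or "wrist"; returns a dict with "frame" (420x560x3 uint8, red, green, blue), "vertical_fov" (degrees; the focal length in pixels is half the picture's height over the tangent of half this angle, whatever the lens; pixels are square), "cx", "cy" (the principal point, pixels), "world_from_camera" (4x4, takes a point from camera to world coordinates); the wrist camera has in their place "hand_eye" (4x4, takes a point from camera to tool coordinates, whose origin is the TCP and whose axes are the flange's). Camera axes: x right, y down, z forward; pixel columns grow to the right and rows downward; lengths in mm; the calibration is good to about 2 mm. A picture is of the moment at which its call begins: read the wrist's pose just before it. There is no depth.
- env.job_done(): hands the job in; it is judged then, once.
The state is a dict: "t": time; "joints": joint angles; "qvel": joint speeds; "tau": joint torques, N m; "eef_pos": TCP position; "tcp_rot": TCP orientation; "ft_force": force on the tool from outside, world axes, zero at the start; "moment": the same for the moment, N m; "opening": opening from 0.0 (shut) to 1.0 (fully open); "grip_force": force on a finger pad.
Only numpy, scipy, OpenCV 4.12 (cv2) and the standard library are available. Lean on these libraries where they do the work, as an engineer would, in place of code of your own. Each camera call takes 0.05 s, during which the arm holds its last target. There are 200 camera calls.

## Working session

There is one attempt and no reset: what is moved stays moved. The work goes in short steps, Python scripts to look and compute and a tool call to move; the robot and the scene stay as the last step left them, time stands still between calls to the robot, and variables do not carry over. Pictures are saved under pics/ and viewed, at most 14 in all, crops included, and the job is handed in when it is done.

Besides the shell and the picture viewer there is one more tool, called after "Emit:" by a JSON object that holds its "op" and its "data", one argument or row to a line. arm_command: Moves the arm, as the interface text tells. Its arguments: {"type":"object","properties":{"targets":{"type":"array","items":{"type":"array","items":{"type":"number"}}}},"required":["targets"]}

```bash
ls; mkdir -p pics; python3 - <<'E'
from cell import env
import cv2
s=env.state(); print(s['t'],s['eef_pos'],s['tcp_rot'],s['opening'])
for n in ['scene','top','wrist']:
    r=env.read_camera(n); cv2.imwrite(f'pics/{n}0.png',r['frame'][:,:,::-1])
    print(n,r['vertical_fov'],r['cx'],r['cy'],(r.get('world_from_camera') if n!='wrist' else r['hand_eye']))
E
```

```text
pics
0.0 [256.84688072 569.52116592 214.06413468] [-3.14050662e+00 -1.13574752e-04  2.71785433e+00] 1.001973725555644
scene 44.471495760384116 266.86786719204065 214.7366713062359 [[ 7.72492330e-01 -4.06275479e-01  4.88053107e-01 -2.74112442e+02]
 [-6.34977201e-01 -5.03528372e-01  5.85886622e-01 -8.36494033e+02]
 [ 7.71721881e-03 -7.62495517e-01 -6.46947472e-01  9.82745993e+02]
 [ 0.00000000e+00  0.00000000e+00  0.00000000e+00  1.00000000e+00]]
top 47.798708620047975 280.0982355141178 208.32718680311277 [[-8.94622998e-02 -9.75271424e-01  2.02094401e-01  1.87678981e+02]
 [-9.95989304e-01  8.78747836e-02 -1.68323732e-02  2.58727022e+01]
 [-1.34286912e-03 -2.02789724e-01 -9.79221387e-01  1.34290969e+03]
 [ 0.00000000e+00  0.00000000e+00  0.00000000e+00  1.00000000e+00]]
wrist 69.45728293274004 281.4430449548028 207.04944308298198 [[-3.04727200e-04 -9.65609636e-01 -2.59996034e-01  7.43923440e+01]
 [ 9.99999942e-01 -3.33536038e-04  6.66872855e-05  4.00329150e-01]
 [-1.51111932e-04 -2.59995998e-01  9.65609682e-01 -1.69458526e+02]
 [ 0.00000000e+00  0.00000000e+00  0.00000000e+00  1.00000000e+00]]
```

View pics/top0.png

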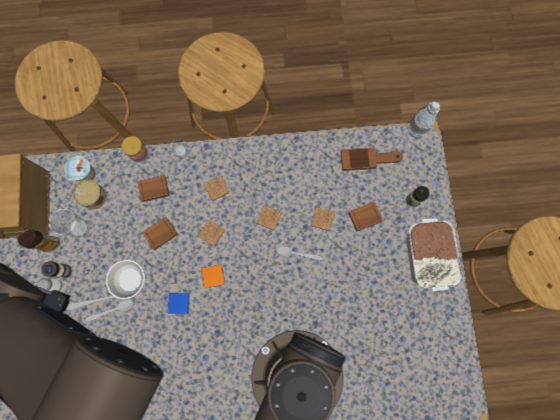

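View pics/scene0.png

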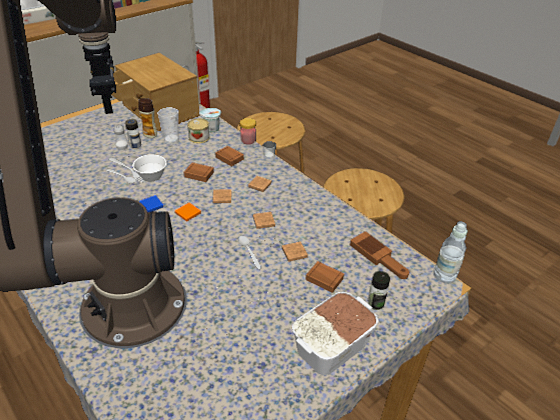

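Top view: the head is at (360,158) with its handle to the right. Wood sections are at (154,188), (160,233) and (366,216). Cork coasters are at (217,187), (211,233), (269,217) and (323,218). The look-alikes are blue at (178,303) and orange at (213,276). The jam jar (133,148) and glass (181,150) are back left, the spice jar (418,196) is at the right. The scene view agrees.

```bash
cat > h.py <<'E'
from cell import env
import cv2, numpy as np
from scipy.spatial.transform import Rotation as R
def tool():
    s=env.state(); T=np.eye(4); T[:3,:3]=R.from_euler('xyz',s['tcp_rot']).as_matrix(); T[:3,3]=s['eef_pos']; return T
def cam(n):
    T=tool(); r=env.read_camera(n)
    M=T@r['hand_eye'] if n=='wrist' else r['world_from_camera']
    f=r['frame'].shape[0]/2/np.tan(np.radians(r['vertical_fov'])/2)
    return r['frame'],np.array(M),f,r['cx'],r['cy']
def rays(c,p):
    _,M,f,cx,cy=c; p=np.atleast_2d(p).astype(float)
    return np.c_[(p[:,0]-cx)/f,(p[:,1]-cy)/f,np.ones(len(p))]@M[:3,:3].T, M[:3,3]
def plane(c,p,z):
    d,o=rays(c,p); return (o+d*((z-o[2])/d[:,2])[:,None])[:,:2]
def meet(c1,p1,c2,p2):
    d1,o1=rays(c1,p1);d2,o2=rays(c2,p2);d1,d2=d1[0],d2[0]
    A=np.c_[d1,-d2];t=np.linalg.lstsq(A,o2-o1,rcond=None)[0]
    a,b=o1+d1*t[0],o2+d2*t[1]; return (a+b)/2,np.linalg.norm(a-b)
def proj(c,P):
    _,M,f,cx,cy=c; q=M[:3,:3].T@(np.asarray(P,float)-M[:3,3]); return np.array([f*q[0]/q[2]+cx,f*q[1]/q[2]+cy])
def blobs(c,lo=(3,90,50),hi=(20,255,255),amin=150):
    m=cv2.inRange(cv2.cvtColor(c[0],cv2.COLOR_RGB2HSV),lo,hi)
    m=cv2.morphologyEx(m,cv2.MORPH_OPEN,np.ones((3,3)));m=cv2.morphologyEx(m,cv2.MORPH_CLOSE,np.ones((5,5)))
    cs=cv2.findContours(m,cv2.RETR_EXTERNAL,cv2.CHAIN_APPROX_NONE)[0]
    return [k for k in cs if cv2.contourArea(k)>amin]
E
python3 - <<'E'
from h import *
c=cam('top'); hsv=cv2.cvtColor(c[0],cv2.COLOR_RGB2HSV)
for n,p in dict(c0=(217,187),c1=(211,233),c2=(269,217),c3=(323,218),s0=(154,188),s1=(160,233),s2=(366,216),head=(345,160),pad=(358,158),glass=(181,150),jam=(133,148),spice=(418,196)).items():
    print(n,hsv[p[1],p[0]],plane(c,p,12)[0].round())
for k in blobs(c,amin=100):
    (x,y),wh,a=cv2.minAreaRect(k)
    if 130<x<430 and 120<y<310: print(np.round((x,y),1),np.round(wh),round(a),plane(c,(x,y),20).round()[0])
f=c[0][130:320,120:440]; cv2.imwrite('pics/crop.png',cv2.resize(f[:,:,::-1],None,fx=2.5,fy=2.5,interpolation=cv2.INTER_CUBIC))
E
```

```text
c0 [ 14 117 170] [542. 179.]
c1 [ 14 117 174] [409. 205.]
c2 [ 14 116 171] [440.  37.]
c3 [ 14 116 169] [ 423. -116.]
s0 [ 12 141 139] [555. 361.]
s1 [ 12 143 139] [422. 349.]
s2 [ 12 143 141] [ 418. -239.]
head [ 13 142 140] [ 589. -199.]
pad [ 11 136  86] [ 592. -238.]
glass [  8   5 186] [663. 278.]
jam [ 21 154 169] [682. 418.]
spice [45 47 43] [ 463. -396.]
[212.4 275.9] [21. 21.] 81 [287. 207.]
[211.  232.5] [19. 19.] 34 [409. 204.]
[159.4 232.9] [21. 29.] 55 [421. 349.]
[322.5 218.4] [19. 19.] 16 [ 421. -114.]
[268.7 217.4] [19. 19.] 22 [438.  38.]
[365.3 215.9] [21. 28.] 68 [ 417. -236.]
[216.1 187.7] [18. 18.] 63 [538. 181.]
[152.6 188. ] [21. 28.] 79 [553. 363.]
[371.6 157.9] [20. 61.] 87 [ 586. -276.]
[279.5 209.5] [559. 419.] 0 [457.   5.]
```

View pics/crop.png

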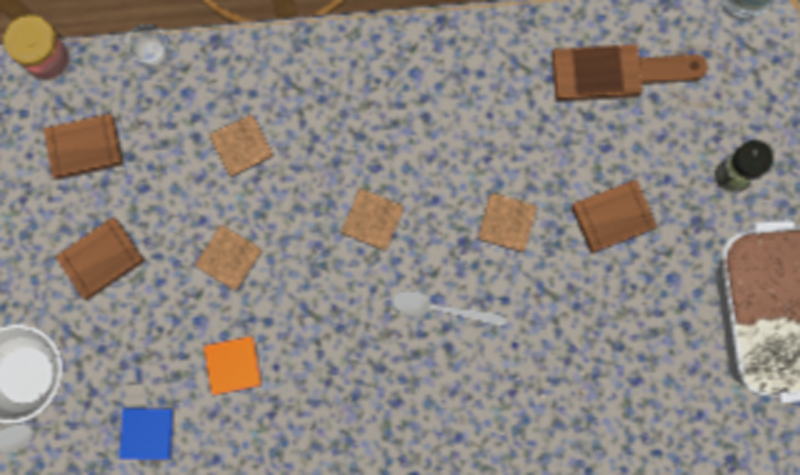

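Candidates: sections (154,188), (160,233), (366,216). Coasters (217,187), (211,233), (269,217), (323,218), all plain cork. The close crop confirms these, and the blue and orange squares are excluded. Next I'll survey with the wrist camera.

```bash
cat >> h.py <<'E'
def wrap(a): return (a+np.pi)%(2*np.pi)-np.pi
def plan(goals,start=None):
    """goals: (x,y,z,yaw,fingers[,rows]); prints one target per call (tool axes) and rows needed"""
    T=tool(); p=T[:3,3].copy(); yaw=np.arctan2(T[1,0],T[0,0])
    if start is not None: p,yaw=np.array(start[:3],float),start[3]
    for g in goals:
        g=list(g)+[0]*(6-len(g)); tgt=np.array(g[:3]); first=True
        while True:
            d=tgt-p; dy=wrap(g[3]-yaw); n=max(1,int(np.ceil(max(np.linalg.norm(d)/46,abs(np.degrees(dy))/8.2))))
            k=min(1,5/n); rows=min(5,max(n,g[5]))
            Rt=R.from_euler('xyz',[np.pi,0,yaw]).as_matrix()
            sh=np.round(Rt.T@(d*k),1); rl=round(float(np.degrees(-dy*k)),1)
            print([*map(float,sh),rl,g[4]],'x',rows)
            p=p+Rt@sh; yaw=yaw-np.radians(rl)
            if k==1: break
E
python3 - <<'E'
from h import *
plan([(490,330,270,2.2,1,0)])
E
```

```text
[-194.4, -76.6, -34.8, 18.5, 1] x 5
[-125.1, -6.6, -20.9, 11.2, 1] x 3
```

Emit:
{"op": "arm_command", "data": {
  "targets": [
    [-194,-77,-35,18.5,1],
    [-194,-77,-35,18.5,1],
    [-194,-77,-35,18.5,1],
    [-194,-77,-35,18.5,1],
    [-194,-77,-35,18.5,1]
  ]
}}

```text
t: 0.7
eef_pos: [405.0, 416.9, 250.5]
tcp_rot: [3.141, 0.001, 2.392]
ft_force: [-0.7, 0.7, 0.4]
opening: 0.998
grip_force: 0.0
```

Emit:
{"op": "arm_command", "data": {
  "targets": [
    [-125,-7,-21,11,1],
    [-125,-7,-21,11,1],
    [-125,-7,-21,11,1],
    [-125,-7,-21,11,1],
    [-125,-7,-21,11,1]
  ]
}}

```text
t: 1.2
eef_pos: [489.0, 329.8, 270.3]
tcp_rot: [-3.141, -0.0, 2.202]
ft_force: [-0.6, 0.2, -0.3]
opening: 1.001
grip_force: 0.0
```

```bash
cat >> h.py <<'E'
def meas(c,z=None,ztop={'c':12,'s':22},amin=800,**kw):
    """rect fit of each blob on its top plane; type by area"""
    out=[]
    for k in blobs(c,amin=amin,**kw):
        q=k.reshape(-1,2)
        if q.min()<2 or q[:,0].max()>557 or q[:,1].max()>417: continue
        w=plane(c,q,ztop['c']).astype(np.float32); (x,y),wh,a=cv2.minAreaRect(w)
        hue=np.median(cv2.cvtColor(c[0],cv2.COLOR_RGB2HSV)[q[:,1].min():q[:,1].max(),q[:,0].min():q[:,0].max()][...,1])
        t='c' if max(wh)<70 else 's'
        w=plane(c,q,z if z is not None else ztop[t]).astype(np.float32); (x,y),wh,a=cv2.minAreaRect(w)
        if wh[0]>wh[1]: wh=wh[::-1]; a-=90
        # a: direction of first (short) side, degrees
        out.append((t,round(x,1),round(y,1),np.round(wh,1).tolist(),round((a+90)%180-90,1),int(hue),np.round(cv2.minAreaRect(k)[0]).tolist()))
    return out
E
python3 - <<'E'
from h import *
s=env.state(); print(s['eef_pos'],s['tcp_rot'],s['t'])
c=cam('wrist'); cv2.imwrite('pics/w1.png',c[0][:,:,::-1])
for o in meas(c): print(o)
plan([(560,-160,270,np.pi/2,1,0)])
E
```

```text
[488.95911002 329.77834146 270.3083447 ] [-3.14113629e+00 -4.61337449e-04  2.20202790e+00] 1.2
('s', 722.6, 218.6, [58.7, 132.3], -53.9, 146, [358.0, 322.0])
('c', 412.7, 208.0, [56.6, 57.4], 53.4, 131, [191.0, 215.0])
('s', 553.8, 365.3, [61.3, 79.4], 7.9, 161, [334.0, 187.0])
('c', 290.8, 211.6, [58.4, 58.7], -83.7, 193, [118.0, 164.0])
('s', 422.7, 351.3, [59.1, 78.6], 30.1, 163, [251.0, 139.0])
[-199.0, -105.5, 0.1, 16.5, 1] x 5
[-220.7, -44.7, 0.2, 16.4, 1] x 5
[-44.9, 3.9, -0.0, 3.3, 1] x 1
```

View pics/w1.png

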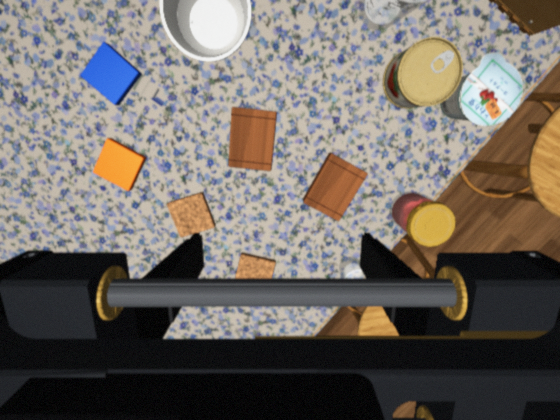

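Wrist view: sections are at (334,187) and (251,139), coaster at (191,215), another half hidden at (256,265). Now the head.

```bash
python3 - <<'E'
from h import *
plan([(560,-310,270,np.pi/2,1,0)])
E
```

```text
[-186.2, -106.9, 0.1, 12.1, 1] x 5
[-204.5, -65.5, 0.1, 12.1, 1] x 5
[-213.8, -21.2, 0.1, 12.0, 1] x 5
```

Emit:
{"op": "arm_command", "data": {
  "targets": [
    [-186,-107,0,12,1],
    [-186,-107,0,12,1],
    [-186,-107,0,12,1],
    [-186,-107,0,12,1],
    [-186,-107,0,12,1]
  ]
}}

```text
t: 1.75
eef_pos: [512.3, 114.4, 270.6]
tcp_rot: [-3.141, 0.0, 1.993]
ft_force: [0.1, 0.2, 0.0]
opening: 1.0
grip_force: 0.0
```

Emit:
{"op": "arm_command", "data": {
  "targets": [
    [-204,-65,0,12,1],
    [-204,-65,0,12,1],
    [-204,-65,0,12,1],
    [-204,-65,0,12,1],
    [-204,-65,0,12,1]
  ]
}}

```text
t: 2.25
eef_pos: [537.6, -98.4, 270.3]
tcp_rot: [-3.141, 0.0, 1.783]
ft_force: [-0.1, 1.1, 0.4]
opening: 1.0
grip_force: 0.0
```

Emit:
{"op": "arm_command", "data": {
  "targets": [
    [-214,-21,0,12,1],
    [-214,-21,0,12,1],
    [-214,-21,0,12,1],
    [-214,-21,0,12,1],
    [-214,-21,0,12,1]
  ]
}}

```text
t: 2.75
eef_pos: [562.6, -312.0, 269.7]
tcp_rot: [-3.141, -0.0, 1.574]
ft_force: [-0.5, 1.1, -0.2]
opening: 0.997
grip_force: 0.0
```

```bash
python3 - <<'E'
from h import *
s=env.state(); print(s['eef_pos'],s['tcp_rot'],s['t'])
c=cam('wrist'); cv2.imwrite('pics/w2.png',c[0][:,:,::-1])
np.savez('w2.npz',f=c[0],M=c[1])
for o in meas(c): print(o)
E
```

```text
[ 562.633358   -311.97850455  269.69330954] [-3.14113510e+00 -2.06787314e-04  1.57356235e+00] 2.75
('s', 589.6, -541.3, [58.7, 437.3], -89.9, 139, [298.0, 323.0])
('s', 284.5, -444.9, [114.5, 182.4], 0.1, 71, [102.0, 252.0])
('s', 421.2, -235.1, [62.5, 78.9], 16.0, 159, [175.0, 122.0])
('s', 589.3, -276.3, [58.9, 177.3], -1.5, 160, [303.0, 151.0])
```

View pics/w2.png

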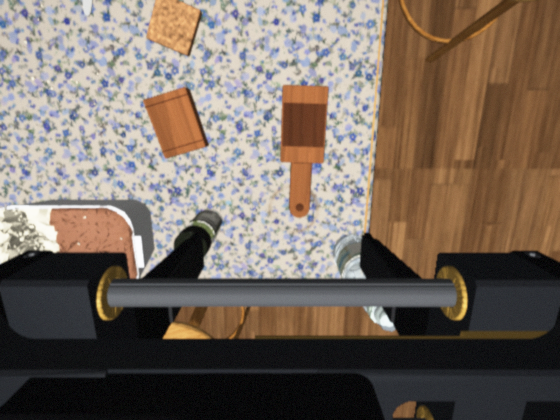

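Wrist view: the head blade is at (304,125) with its inlaid square. The section is at (175,122), a coaster at (174,25), the spice jar at (205,225). I'll fit the blade edges from this frame, then step 80 mm for a second view to get heights.

Emit:
{"op": "arm_command", "data": {
  "targets": [
    [0,0,80,0,1],
    [0,0,80,0,1],
    [0,0,80,0,1]
  ]
}}

```text
t: 3.1
eef_pos: [561.0, -306.5, 186.8]
tcp_rot: [-3.136, -0.005, 1.576]
ft_force: [-0.2, 0.3, 0.2]
opening: 1.002
grip_force: 0.0
```

```bash
cat >> h.py <<'E'
def headfit(c,z=22):
    P=proj(c,(592,-235,z)); hsv=cv2.cvtColor(c[0],cv2.COLOR_RGB2HSV)
    k=[k for k in blobs(c,amin=800) if cv2.pointPolygonTest(k,tuple(map(float,P)),False)>=0][0]
    w=plane(c,k.reshape(-1,2),z)
    e=w[:,1].max(); b=w[(w[:,1]<e-12)&(w[:,1]>e-88)]
    m=np.median(b[:,0]); r=[]
    fit=lambda q,i:np.polyfit(q[:,1-i],q[:,i],1)
    mid=(b[:,0].min()+b[:,0].max())/2
    L=b[b[:,0]<mid-20];Rr=b[b[:,0]>mid+20]; fl,fr=fit(L,0),fit(Rr,0)
    E=w[(w[:,1]>e-6)&(abs(w[:,0]-mid)<22)]; fe=fit(E,1)
    pm=((hsv[...,2]<115)&(hsv[...,0]<25)&(hsv[...,1]>90)).astype(np.uint8)
    pk=[q for q in cv2.findContours(pm,0,1)[0] if cv2.contourArea(q)>300 and cv2.pointPolygonTest(q,tuple(map(float,P)),False)>=0]
    pad=cv2.minAreaRect(pk[0]) if pk else None
    pw=cv2.minAreaRect(plane(c,pk[0].reshape(-1,2),z).astype(np.float32)) if pk else None
    print('yaw L,R,end',-fl[0],-fr[0],fe[0],'xL,xR@-235',np.polyval(fl,-235),np.polyval(fr,-235),'end y@592',np.polyval(fe,592))
    print('pad',pad,pw)
    return pad
E
python3 - <<'E'
from h import *
d=np.load('w2.npz'); c=cam('wrist'); print(tool()[:3,3]); np.savez('w3.npz',f=c[0],M=c[1]); c0=(d['f'],d['M'],*c[2:])
a=headfit(c0);b=headfit(c)
if a and b: print('pad 3d',meet(c0,a[0],c,b[0]))
def all_(c): return {tuple(np.round(np.array(o[1:3])/30)):o for o in meas(c)}
for o in meas(c0):
    for p in meas(c):
        if np.hypot(o[1]-p[1],o[2]-p[2])<15 and o[3][1]<190: print(o[:5],p[:5])
# height of section: rect centres of contours
for nm,P in dict(sec=(421,-235,22),head=(590,-276,22)).items():
    r=[]
    for cc in(c0,c):
        q=tuple(map(float,proj(cc,P))); k=[k for k in blobs(cc,amin=800) if cv2.pointPolygonTest(k,q,False)>=0]
        if k: r.append(cv2.minAreaRect(k[0])[0])
    if len(r)==2: print(nm,meet(c0,r[0],c,r[1]))
E
```

```text
[ 562.08920444 -307.46432888  189.68757576]
yaw L,R,end -0.02318502062654011 -0.0276801248241773 -0.03518119515752806 xL,xR@-235 561.5409165890208 619.0512049102739 end y@592 -188.30738398644374
pad ((303.5243835449219, 124.71949768066406), (40.01171875, 41.38604736328125), 1.7899105548858643) ((590.3702392578125, -237.20343017578125), (52.974117279052734, 52.752708435058594), 88.69266510009766)
yaw L,R,end -0.02789558765402492 -0.029742687104190844 -0.011637802733720214 xL,xR@-235 561.3652291595134 619.2238185618803 end y@592 -188.17327201342502
pad ((311.2573547363281, 130.32321166992188), (50.581111907958984, 52.49611282348633), 2.38594388961792) ((590.4822998046875, -237.0277099609375), (54.33274841308594, 53.94295883178711), 88.50519561767578)
pad 3d (array([ 591.5124294 , -236.69859679,   11.23888158]), np.float64(0.1756361633733086))
('s', 421.2, -235.1, [62.5, 78.9], 16.0) ('s', 421.8, -234.9, [63.8, 78.8], 16.0)
('s', 589.3, -276.3, [58.9, 177.3], -1.5) ('s', 589.1, -275.9, [59.1, 176.6], -1.7)
sec (array([ 418.69181335, -233.99698735,   16.23581732]), np.float64(0.3298547426793278))
head (array([ 593.73638508, -274.5383785 ,  -18.98869901]), np.float64(0.5809563986609516))
```

```bash
python3 - <<'E'
from h import *
c=cam('wrist')
import cv2
i=cv2.imread('pics/w1.png'); 
# jam/shot position from scene+top (lid centres)
print(tool()[:3,3])
plan([(421.5,-235,120,1.850,1,0),(421.5,-235,4,1.850,1,4),(421.5,-235,4,1.85,0.3,4),(421.5,-235,60,1.85,0.3,3),(592.7,-142,60,1.545,0.3),(592.7,-142,8,1.545,0.3,3)])
E
```

```text
[ 562.71874943 -308.27046849  191.51035682]
[74.0, -140.8, 71.5, -15.7, 1] x 4
[0.0, 0.0, 116.0, 0.0, 1] x 4
[0.0, 0.0, 0.0, 0.0, 0.3] x 4
[0.0, 0.0, -56.0, 0.0, 0.3] x 3
[42.2, 190.2, 0.0, 17.5, 0.3] x 5
[0.0, 0.0, 52.0, -0.0, 0.3] x 3
```

Emit:
{"op": "arm_command", "data": {
  "targets": [
    [74,-141,71,-15.7,1],
    [74,-141,71,-15.7,1],
    [74,-141,71,-15.7,1],
    [74,-141,71,-15.7,1],
    [74,-141,71,-15.7,1]
  ]
}}

```text
t: 3.7
eef_pos: [419.3, -234.8, 120.8]
tcp_rot: [3.141, -0.0, 1.849]
ft_force: [0.4, -0.5, 0.6]
opening: 1.004
grip_force: 0.0
```

```bash
python3 - <<'E'
from h import *
s=env.state();print(s['eef_pos'],s['tcp_rot'])
plan([(421.5,-235,4,1.850,1,4)])
E
```

```text
[ 419.32110678 -234.76338507  120.80980398] [ 3.14141317e+00 -5.08421642e-05  1.84917320e+00]
[-0.8, 2.0, 116.8, -0.0, 1] x 4
```

Emit:
{"op": "arm_command", "data": {
  "targets": [
    [-1,2,50,0,1],
    [-1,2,90,0,1],
    [-1,2,110,0,1],
    [-1,2,116,0,1],
    [-1,2,116,0,1]
  ]
}}

```text
t: 4.2
eef_pos: [424.2, -237.3, 4.2]
tcp_rot: [3.141, 0.001, 1.849]
ft_force: [0.6, -0.4, -0.5]
opening: 0.997
grip_force: 0.0
```

Emit:
{"op": "arm_command", "data": {
  "targets": [
    [0,0,0,0,0.3],
    [0,0,0,0,0.3],
    [0,0,0,0,0.3],
    [0,0,0,0,0.3],
    [0,0,0,0,0.3]
  ]
}}

```text
t: 4.7
eef_pos: [422.8, -236.9, 3.9]
tcp_rot: [3.141, 0.0, 1.849]
ft_force: [-0.5, -0.5, 1.3]
opening: 0.633
grip_force: 0.6
```

Emit:
{"op": "arm_command", "data": {
  "targets": [
    [0,0,-25,0,0.3],
    [0,0,-55,0,0.3],
    [0,0,-55,0,0.3]
  ]
}}

```text
t: 5.0
eef_pos: [423.8, -237.5, 61.2]
tcp_rot: [3.139, 0.003, 1.849]
ft_force: [0.0, -0.5, -1.8]
opening: 0.626
grip_force: 30.0
```

```bash
python3 - <<'E'
from h import *
s=env.state();print(s['eef_pos'],s['tcp_rot'],s['opening'],s['grip_force'])
plan([(592.7,-142,59,1.545,0.3),(592.7,-142,8,1.545,0.3)])
E
```

```text
[ 423.84134916 -237.525714     61.23030197] [3.13883384 0.00347283 1.84863256] 0.6263224865721075 29.999667406082153
[45.5, 188.6, 2.2, 17.4, 0.3] x 5
[0.0, -0.0, 51.0, -0.0, 0.3] x 2
```

Emit:
{"op": "arm_command", "data": {
  "targets": [
    [45,189,2,17.4,0.3],
    [45,189,2,17.4,0.3],
    [45,189,2,17.4,0.3],
    [45,189,2,17.4,0.3],
    [45,189,2,17.4,0.3]
  ]
}}

```text
t: 5.5
eef_pos: [596.1, -138.9, 55.7]
tcp_rot: [3.14, 0.0, 1.548]
ft_force: [0.0, -1.0, -1.6]
opening: 0.63
grip_force: 30.0
```

```bash
python3 - <<'E'
from h import *
c=cam('wrist'); cv2.imwrite('pics/w4.png',c[0][:,:,::-1])
s=env.state();print(s['eef_pos'],s['tcp_rot'],s['opening'],s['grip_force'],s['ft_force'])
plan([(592.7,-141,8,1.545,0.3)])
E
```

```text
[ 593.77945337 -139.82239013   55.36615862] [-3.14145634e+00 -2.32434527e-04  1.54809994e+00] 0.6236186689620324 29.99994456768036 [-0.19039167  0.44387152 -1.52486881]
[-1.2, -1.1, 47.4, 0.2, 0.3] x 2
```

View pics/w4.png

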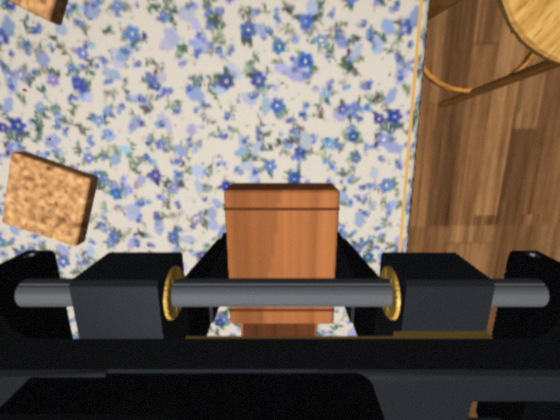

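Wrist view: section is held square between the fingers, near end at about row 323, far end at row 186. There is about 10 mm of clearance to the head, so I'll lower it and push.

Emit:
{"op": "arm_command", "data": {
  "targets": [
    [0,-1,25,0,0.3],
    [0,-1,42,0,0.3],
    [0,-1,50,0,0.3],
    [0,-1,50,0,0.3]
  ]
}}

```text
t: 5.95
eef_pos: [590.2, -142.0, 5.5]
tcp_rot: [-3.139, -0.001, 1.544]
ft_force: [-0.9, 0.2, -1.5]
opening: 0.627
grip_force: 30.0
```

Emit:
{"op": "arm_command", "data": {
  "targets": [
    [-2,0,0,0,0.3],
    [-4,0,0,0,0.3],
    [-6,0,0,0,0.3],
    [-7,0,0,0,0.3],
    [-7,0,0,0,0.3]
  ]
}}

```text
t: 6.45
eef_pos: [591.1, -148.9, 6.9]
tcp_rot: [3.141, 0.0, 1.545]
ft_force: [0.2, -0.1, -0.9]
opening: 0.633
grip_force: 30.0
```

Emit:
{"op": "arm_command", "data": {
  "targets": [
    [-1,0,0,0,0.3],
    [-2,0,0,0,0.3],
    [-3,0,0,0,0.3],
    [-3,0,0,0,0.3]
  ]
}}

```text
t: 6.85
eef_pos: [591.1, -149.3, 6.8]
tcp_rot: [-3.141, -0.003, 1.544]
ft_force: [2.7, 16.5, 3.9]
opening: 0.628
grip_force: 30.0
```

Emit:
{"op": "arm_command", "data": {
  "targets": [
    [2,1,1,0,0.3],
    [2,1.5,3,0,0.3],
    [2,1.5,3,0,0.3],
    [2,1.5,3,0,0.3]
  ]
}}

```text
t: 7.25
eef_pos: [592.6, -149.2, 3.9]
tcp_rot: [3.141, -0.001, 1.545]
ft_force: [0.5, 5.7, 4.6]
opening: 0.627
grip_force: 30.0
```

Emit:
{"op": "arm_command", "data": {
  "targets": [
    [-1,0,0,0,0.3],
    [-1,0,0,0,0.3],
    [-1,0,0,0,0.3]
  ]
}}

```text
t: 7.55
eef_pos: [592.7, -149.3, 3.9]
tcp_rot: [3.141, -0.002, 1.544]
ft_force: [2.0, 12.8, 4.7]
opening: 0.629
grip_force: 30.0
```

Emit:
{"op": "arm_command", "data": {
  "targets": [
    [0,0,0,0,0.9],
    [0,0,0,0,0.9],
    [0,0,0,0,0.9],
    [0,0,0,0,0.9],
    [0,0,0,0,0.9]
  ]
}}

```text
t: 8.05
eef_pos: [592.5, -150.9, 3.6]
tcp_rot: [3.142, -0.0, 1.545]
ft_force: [-0.4, -0.7, -0.1]
opening: 0.896
grip_force: 0.0
```

Emit:
{"op": "arm_command", "data": {
  "targets": [
    [0,0,-45,0,1],
    [0,0,-90,0,1],
    [-50,0,-130,0,1],
    [-100,0,-150,0,1],
    [-100,0,-150,0,1]
  ]
}}

```text
t: 8.55
eef_pos: [590.4, -254.3, 156.3]
tcp_rot: [3.138, 0.002, 1.543]
ft_force: [0.6, 0.7, -0.5]
opening: 0.997
grip_force: 0.0
```

Emit:
{"op": "arm_command", "data": {
  "targets": [
    [0,0,0,0,1],
    [0,0,0,0,1]
  ]
}}

```text
t: 8.75
eef_pos: [589.4, -250.0, 152.7]
tcp_rot: [-3.14, -0.001, 1.544]
ft_force: [0.1, 0.6, 0.0]
opening: 0.998
grip_force: 0.0
```

```bash
python3 - <<'E'
from h import *
c=cam('wrist'); print(tool()[:3,3]); cv2.imwrite('pics/w5.png',c[0][:,:,::-1])
E
```

```text
[ 589.43450312 -249.46544947  152.41850879]
```

View pics/w5.png

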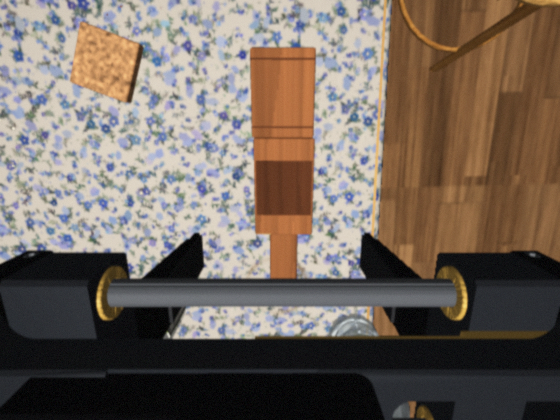

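Section at (283,93) butts on the head, with the joint at row 137. It may be 1–2 px off to the left, so I'll measure that relative to the head.

```bash
cat >> h.py <<'E'
def edges(c,ys,x0=592,z=22,hs=(590.3,-237.3,-0.026)):
    """left/right edge x-positions in head frame of the plank at head-frame y's, from the mask"""
    m=cv2.inRange(cv2.cvtColor(c[0],cv2.COLOR_RGB2HSV),(3,110,40),(20,255,255)); out=[]
    ca,sa=np.cos(hs[2]),np.sin(hs[2])
    for y in ys:
        xs=np.arange(-45,45,.25); P=[proj(c,(hs[0]+ca*x-sa*y,hs[1]+sa*x+ca*y,z)) for x in xs]
        P=np.round(P).astype(int); v=np.array([m[q[1],q[0]]>0 if 0<=q[0]<560 and 0<=q[1]<420 else False for q in P])
        w=xs[v & (abs(xs)<40)]; out.append((y,w.min() if len(w) else None,w.max() if len(w) else None))
    return out
E
python3 - <<'E'
from h import *
c=cam('wrist')
for e in edges(c,[-40,-30,-20,-10,0,10,20,30,40,47,53,60,70,80,90,100,110,120]): print(e)
g=cv2.cvtColor(c[0],cv2.COLOR_RGB2GRAY); print([int(v) for v in g[125:150,285]],[int(v) for v in g[125:150,270]])
headfit(c)
E
```

```text
(-40, np.float64(-28.75), np.float64(29.25))
(-30, np.float64(-29.5), np.float64(29.0))
(-20, np.float64(-29.5), np.float64(28.75))
(-10, np.float64(-29.25), np.float64(29.5))
(0, np.float64(-29.0), np.float64(29.25))
(10, np.float64(-28.75), np.float64(29.0))
(20, np.float64(-28.5), np.float64(28.75))
(30, np.float64(-28.25), np.float64(29.5))
(40, np.float64(-29.0), np.float64(29.25))
(47, np.float64(-28.75), np.float64(29.0))
(53, np.float64(-30.5), np.float64(28.0))
(60, np.float64(-30.5), np.float64(27.75))
(70, np.float64(-30.25), np.float64(28.5))
(80, np.float64(-30.0), np.float64(28.25))
(90, np.float64(-29.75), np.float64(27.75))
(100, np.float64(-30.25), np.float64(28.5))
(110, np.float64(-30.0), np.float64(28.25))
(120, np.float64(-29.75), np.float64(28.0))
[130, 117, 99, 107, 125, 133, 132, 134, 130, 132, 131, 125, 108, 99, 112, 127, 134, 133, 133, 133, 134, 132, 135, 136, 134] [108, 95, 84, 92, 105, 109, 110, 110, 107, 110, 107, 103, 91, 95, 110, 128, 133, 133, 135, 132, 135, 135, 134, 136, 129]
yaw L,R,end -0.015951655666865825 -0.023054319502109757 -0.0261330389681034 xL,xR@-235 561.3173374201347 618.5674767478276 end y@592 -108.09599506400907
pad ((283.4999694824219, 187.99998474121094), (52.99999237060547, 51.99999237060547), 0.0) ((590.3273315429688, -236.7947235107422), (53.387760162353516, 53.98038101196289), 88.52342987060547)
```

Offset −1 mm, turn about 0, no gap. Next is section (553.8,365.3). I'll check jar clearance and approach with a second view.

```bash
python3 - <<'E'
from h import *
c=cam('top'); c=list(c)
M=np.eye(4);M[:3,:3]=R.from_euler('xyz',[np.pi,0,2.202]).as_matrix();M[:3,3]=[489,329.8,270.3]
r=env.read_camera('wrist'); W=(r['frame'],M@r['hand_eye'],210/np.tan(np.radians(r['vertical_fov'])/2),r['cx'],r['cy'])
print('jam lid',plane(W,(432,222),85),plane(c,(133,147),85),'glass',plane(c,(181,150),57))
plan([(555,280,160,1.709,1)])
E
```

```text
jam lid [[661.52869529 405.60232847]] [[657.8897699  396.87736845]] glass [[647.10492628 269.34140681]]
[220.1, -19.9, -3.0, -3.9, 1] x 5
[221.0, -4.9, -3.0, -3.9, 1] x 5
[88.4, 4.0, -1.3, -1.5, 1] x 2
```

Emit:
{"op": "arm_command", "data": {
  "targets": [
    [220,-20,-3,-4,1],
    [220,-20,-3,-4,1],
    [220,-20,-3,-4,1],
    [220,-20,-3,-4,1],
    [220,-20,-3,-4,1]
  ]
}}

```text
t: 9.45
eef_pos: [574.6, -25.8, 156.4]
tcp_rot: [-3.141, -0.001, 1.618]
ft_force: [0.9, -1.2, -0.7]
opening: 1.0
grip_force: 0.0
```

Emit:
{"op": "arm_command", "data": {
  "targets": [
    [221,-5,-3,-4,1],
    [221,-5,-3,-4,1],
    [221,-5,-3,-4,1],
    [221,-5,-3,-4,1],
    [221,-5,-3,-4,1]
  ]
}}

```text
t: 9.95
eef_pos: [559.6, 194.8, 159.3]
tcp_rot: [-3.141, -0.0, 1.688]
ft_force: [-0.3, 0.1, 0.5]
opening: 1.0
grip_force: 0.0
```

Emit:
{"op": "arm_command", "data": {
  "targets": [
    [88,4,-1,-1.5,1],
    [88,4,-1,-1.5,1],
    [88,4,-1,-1.5,1],
    [88,4,-1,-1.5,1]
  ]
}}

```text
t: 10.35
eef_pos: [554.0, 279.3, 160.1]
tcp_rot: [-3.141, 0.0, 1.713]
ft_force: [0.3, 0.5, 0.2]
opening: 1.0
grip_force: 0.0
```

```bash
python3 - <<'E'
from h import *
c=cam('wrist'); cv2.imwrite('pics/w6.png',c[0][:,:,::-1])
T=tool();print(T[:3,3],env.state()['tcp_rot'],env.state()['t'])
for o in meas(c): print(o)
# height: same section from first survey (contour centre) vs now
M=np.eye(4);M[:3,:3]=R.from_euler('xyz',[np.pi,0,2.202]).as_matrix();M[:3,3]=[489,329.8,270.3]
r=env.read_camera('wrist'); f=cv2.imread('pics/w1.png')[:,:,::-1].copy(); W=(f,M@r['hand_eye'],*c[2:])
def cen(cc,P):
    q=tuple(map(float,proj(cc,P))); k=[k for k in blobs(cc,amin=800) if cv2.pointPolygonTest(k,q,False)>=0][0]; return cv2.minAreaRect(k)[0]
try: print('3d',meet(W,cen(W,(554,365,22)),c,cen(c,(554,365,22))))
except Exception as e: print(e)
E
```

```text
[554.33024458 278.32604013 160.19485987] [-3.14075132e+00  2.98496575e-04  1.71191211e+00] 10.4
('c', 538.7, 194.0, [41.3, 55.6], -68.9, 130, [258.0, 267.0])
('c', 413.7, 208.8, [56.0, 58.7], -36.7, 128, [149.0, 240.0])
('c', 293.4, 211.8, [57.5, 62.4], -83.9, 210, [38.0, 223.0])
('s', 555.5, 365.3, [58.9, 78.8], 8.1, 163, [297.0, 112.0])
('s', 425.0, 351.8, [62.8, 79.5], 29.9, 160, [160.0, 107.0])
3d (array([555.60753849, 366.19619061,  15.60839125]), np.float64(1.6645847268683964))
```

```bash
python3 - <<'E'
from h import *
plan([(555,365.3,70,1.710,1),(555,365.3,12.5,1.71,1,4)])
E
```

```text
[86.7, 12.6, 90.4, 0.0, 1] x 3
[-0.0, 0.0, 57.5, 0.0, 1] x 4
```

Emit:
{"op": "arm_command", "data": {
  "targets": [
    [87,12.5,40,0,1],
    [87,12.5,80,0,1],
    [87,12.5,110,0,1],
    [87,12.5,110,0,1],
    [87,12.5,110,0,1]
  ]
}}

```text
t: 10.95
eef_pos: [555.4, 365.0, 50.8]
tcp_rot: [-3.14, 0.001, 1.71]
ft_force: [0.9, -0.7, 0.2]
opening: 0.999
grip_force: 0.0
```

Emit:
{"op": "arm_command", "data": {
  "targets": [
    [0,0,15,0,1],
    [0,0,30,0,1],
    [0,0,37,0,1],
    [0,0,37,0,1],
    [0,0,37,0,1]
  ]
}}

```text
t: 11.45
eef_pos: [555.3, 366.1, 13.9]
tcp_rot: [3.141, -0.0, 1.711]
ft_force: [-0.5, 0.3, 0.6]
opening: 1.001
grip_force: 0.0
```

Emit:
{"op": "arm_command", "data": {
  "targets": [
    [0,0,0,0,0.3],
    [0,0,0,0,0.3],
    [0,0,0,0,0.3],
    [0,0,0,0,0.3],
    [0,0,0,0,0.3]
  ]
}}

```text
t: 11.95
eef_pos: [555.2, 366.2, 13.8]
tcp_rot: [3.141, -0.0, 1.711]
ft_force: [0.1, -0.7, 0.4]
opening: 0.639
grip_force: 0.4
```

Emit:
{"op": "arm_command", "data": {
  "targets": [
    [0,0,0,0,0.3],
    [0,0,0,0,0.3]
  ]
}}

```text
t: 12.15
eef_pos: [555.2, 366.2, 13.8]
tcp_rot: [3.141, -0.0, 1.711]
ft_force: [0.2, 0.1, 1.3]
opening: 0.626
grip_force: 30.0
```

Emit:
{"op": "arm_command", "data": {
  "targets": [
    [0,0,-25,0,0.3],
    [0,0,-55,0,0.3],
    [0,0,-55,0,0.3]
  ]
}}

```text
t: 12.45
eef_pos: [556.5, 366.9, 72.1]
tcp_rot: [3.137, -0.002, 1.711]
ft_force: [0.7, 0.5, -0.9]
opening: 0.628
grip_force: 30.0
```

```bash
python3 - <<'E'
from h import *
print(tool()[:3,3])
plan([(595.5,-58,70,1.545,0.3)])
E
```

```text
[556.54903816 366.92773984  72.14232799]
[-213.1, -10.4, 1.1, 4.7, 0.3] x 5
[-213.2, 7.2, 1.0, 4.8, 0.3] x 5
```

Emit:
{"op": "arm_command", "data": {
  "targets": [
    [-213,-10,0,4.7,0.3],
    [-213,-10,0,4.7,0.3],
    [-213,-10,0,4.7,0.3],
    [-213,-10,0,4.7,0.3],
    [-213,-10,0,4.7,0.3]
  ]
}}

```text
t: 12.95
eef_pos: [574.8, 149.7, 67.9]
tcp_rot: [-3.14, 0.0, 1.625]
ft_force: [0.3, 0.5, -0.7]
opening: 0.624
grip_force: 30.0
```

Emit:
{"op": "arm_command", "data": {
  "targets": [
    [-213,7,0,4.8,0.3],
    [-213,7,0,4.8,0.3],
    [-213,7,0,4.8,0.3],
    [-213,7,0,4.8,0.3],
    [-213,7,0,4.8,0.3]
  ]
}}

```text
t: 13.45
eef_pos: [594.5, -62.3, 68.0]
tcp_rot: [-3.142, 0.0, 1.542]
ft_force: [0.0, 0.9, -0.5]
opening: 0.625
grip_force: 30.0
```

Emit:
{"op": "arm_command", "data": {
  "targets": [
    [0,0,0,0,0.3],
    [0,0,0,0,0.3],
    [0,0,0,0,0.3]
  ]
}}

```text
t: 13.75
eef_pos: [594.1, -56.7, 68.4]
tcp_rot: [-3.141, -0.0, 1.547]
ft_force: [-0.4, -0.4, -0.9]
opening: 0.625
grip_force: 30.0
```

```bash
python3 - <<'E'
from h import *
print(tool()[:3,3],env.state()['grip_force'])
plan([(595.7,-58,14.5,1.545,0.3)])
E
```

```text
[594.06484755 -56.72512057  68.40248234] 29.99984711408615
[-1.2, 1.7, 53.9, 0.1, 0.3] x 2
```

Emit:
{"op": "arm_command", "data": {
  "targets": [
    [0,1.5,25,0,0.3],
    [0,1.5,45,0,0.3],
    [0,1.5,54.5,0,0.3],
    [0,1.5,54.5,0,0.3],
    [0,1.5,54.5,0,0.3]
  ]
}}

```text
t: 14.25
eef_pos: [595.9, -57.5, 14.3]
tcp_rot: [3.142, -0.0, 1.546]
ft_force: [-0.5, 0.7, -1.4]
opening: 0.624
grip_force: 30.0
```

Emit:
{"op": "arm_command", "data": {
  "targets": [
    [-2,0,0,0,0.3],
    [-4,0,0,0,0.3],
    [-6,0,0,0,0.3],
    [-7,0,0,0,0.3],
    [-7,0,0,0,0.3]
  ]
}}

```text
t: 14.75
eef_pos: [595.6, -65.7, 14.2]
tcp_rot: [3.141, -0.0, 1.545]
ft_force: [0.6, 1.2, -1.9]
opening: 0.629
grip_force: 30.0
```

Emit:
{"op": "arm_command", "data": {
  "targets": [
    [-1,0,0,0,0.3],
    [-2,0,0,0,0.3],
    [-2,0,0,0,0.3]
  ]
}}

```text
t: 15.05
eef_pos: [595.5, -66.6, 14.1]
tcp_rot: [-3.142, -0.001, 1.544]
ft_force: [0.8, 6.2, -0.2]
opening: 0.625
grip_force: 30.0
```

Emit:
{"op": "arm_command", "data": {
  "targets": [
    [-1,0,0.5,0,0.3],
    [-1.5,0,0.5,0,0.3],
    [-1.5,0,0.5,0,0.3]
  ]
}}

```text
t: 15.35
eef_pos: [595.5, -66.7, 14.1]
tcp_rot: [3.142, -0.002, 1.544]
ft_force: [0.6, 17.5, 4.9]
opening: 0.627
grip_force: 30.0
```

Emit:
{"op": "arm_command", "data": {
  "targets": [
    [0,0,0,0,0.9],
    [0,0,0,0,0.9],
    [0,0,0,0,0.9],
    [0,0,0,0,0.9]
  ]
}}

```text
t: 15.75
eef_pos: [595.5, -69.2, 13.6]
tcp_rot: [3.142, -0.0, 1.545]
ft_force: [-1.1, 0.1, 0.2]
opening: 0.881
grip_force: 0.0
```

Emit:
{"op": "arm_command", "data": {
  "targets": [
    [0,0,-45,0,1],
    [0,0,-90,0,1],
    [-50,0,-130,0,1],
    [-90,0,-140,0,1],
    [-90,0,-140,0,1]
  ]
}}

```text
t: 16.25
eef_pos: [593.9, -163.5, 156.4]
tcp_rot: [3.137, 0.002, 1.542]
ft_force: [0.2, -0.5, -0.4]
opening: 1.001
grip_force: 0.0
```

Emit:
{"op": "arm_command", "data": {
  "targets": [
    [0,0,0,0,1],
    [0,0,0,0,1],
    [0,0,0,0,1]
  ]
}}

```text
t: 16.55
eef_pos: [592.9, -157.8, 152.8]
tcp_rot: [-3.14, -0.001, 1.546]
ft_force: [0.6, 0.1, -0.2]
opening: 1.0
grip_force: 0.0
```

```bash
python3 - <<'E'
from h import *
c=cam('wrist'); print(tool()[:3,3])
for e in edges(c,[20,30,40,60,70,90,110,120,135,150,165,180,195,205]): print(e)
g=cv2.cvtColor(c[0],cv2.COLOR_RGB2GRAY)
# profile along plank centreline in head frame y, every 0.5mm
h=(590.3,-237.3,-.026)
for y0 in (42,122,202):
    ys=np.arange(y0,y0+16,1.); print(y0,[int(g[tuple(np.round(proj(c,(h[0]+.026*y,h[1]+y,22))).astype(int)[::-1])]) for y in ys])
for o in meas(c): print(o)
plan([(450,270,160,2.095,1)])
E
```

```text
[ 593.02533558 -157.78214012  152.87510609]
(20, np.float64(-28.25), np.float64(29.25))
(30, np.float64(-29.25), np.float64(29.0))
(40, np.float64(-29.0), np.float64(28.75))
(60, np.float64(-30.5), np.float64(28.25))
(70, np.float64(-30.5), np.float64(28.0))
(90, np.float64(-30.0), np.float64(28.5))
(110, np.float64(-30.5), np.float64(28.0))
(120, np.float64(-30.25), np.float64(27.75))
(135, np.float64(-29.75), np.float64(28.25))
(150, np.float64(-29.5), np.float64(29.0))
(165, np.float64(-29.0), np.float64(28.5))
(180, np.float64(-29.75), np.float64(29.0))
(195, np.float64(-29.25), np.float64(28.5))
(205, np.float64(-29.0), np.float64(29.25))
42 [131, 134, 134, 135, 132, 133, 133, 122, 104, 107, 119, 130, 132, 132, 129, 130]
122 [128, 137, 133, 137, 140, 138, 137, 128, 97, 106, 123, 126, 127, 126, 126, 128]
202 [120, 130, 131, 128, 129, 128, 127, 121, 140, 165, 180, 193, 182, 156, 132, 122]
('c', 589.1, -308.6, [42.2, 59.4], 88.6, 137, [282.0, 322.0])
('c', 426.3, -113.6, [55.7, 57.7], 68.6, 127, [117.0, 159.0])
('s', 592.4, -136.4, [60.0, 217.0], -1.4, 162, [282.0, 170.0])
[212.1, -76.8, -3.6, -15.7, 1] x 5
[224.9, -16.5, -3.5, -15.7, 1] x 5
```

Emit:
{"op": "arm_command", "data": {
  "targets": [
    [212,-77,-3,-15.7,1],
    [212,-77,-3,-15.7,1],
    [212,-77,-3,-15.7,1],
    [212,-77,-3,-15.7,1],
    [212,-77,-3,-15.7,1]
  ]
}}

```text
t: 17.1
eef_pos: [519.8, 58.6, 156.4]
tcp_rot: [-3.141, -0.001, 1.822]
ft_force: [1.7, 0.2, -0.3]
opening: 0.997
grip_force: 0.0
```

Emit:
{"op": "arm_command", "data": {
  "targets": [
    [225,-16,-3,-15.7,1],
    [225,-16,-3,-15.7,1],
    [225,-16,-3,-15.7,1],
    [225,-16,-3,-15.7,1],
    [225,-16,-3,-15.7,1]
  ]
}}

```text
t: 17.6
eef_pos: [448.8, 272.7, 159.4]
tcp_rot: [-3.141, -0.0, 2.096]
ft_force: [-0.7, 0.2, -0.5]
opening: 1.003
grip_force: 0.0
```

Emit:
{"op": "arm_command", "data": {
  "targets": [
    [0,0,0,0,1],
    [0,0,0,0,1]
  ]
}}

```text
t: 17.8
eef_pos: [450.2, 269.8, 159.3]
tcp_rot: [-3.141, 0.0, 2.095]
ft_force: [1.3, 0.4, -1.0]
opening: 1.0
grip_force: 0.0
```

```bash
python3 - <<'E'
from h import *
c=cam('wrist');print(tool()[:3,3],env.state()['tcp_rot'])
for o in meas(c): print(o)
plan([(424,351.5,60,2.094,1)])
E
```

```text
[450.63630728 269.09160719 159.34610768] [-3.14105018e+00  2.96960377e-06  2.09388552e+00]
('c', 411.3, 207.9, [55.7, 57.1], -36.6, 131, [223.0, 227.0])
('c', 290.8, 211.4, [57.9, 58.3], -83.4, 196, [122.0, 169.0])
('s', 422.5, 351.0, [59.0, 78.8], 30.0, 164, [300.0, 114.0])
[84.7, 18.1, 99.3, -0.0, 1] x 3
```

Emit:
{"op": "arm_command", "data": {
  "targets": [
    [85,17,40,0,1],
    [85,17,80,0,1],
    [85,17,99,0,1],
    [85,17,99,0,1],
    [85,17,99,0,1]
  ]
}}

```text
t: 18.35
eef_pos: [423.7, 350.4, 60.9]
tcp_rot: [-3.14, 0.0, 2.092]
ft_force: [0.6, -0.2, 0.4]
opening: 1.002
grip_force: 0.0
```

Emit:
{"op": "arm_command", "data": {
  "targets": [
    [0,0,25,0,1],
    [0,0,45,0,1],
    [0,0,53,0,1],
    [0,0,53,0,1],
    [0,0,53,0,1]
  ]
}}

```text
t: 18.85
eef_pos: [424.2, 351.2, 9.1]
tcp_rot: [3.14, -0.0, 2.092]
ft_force: [-0.5, -0.3, -0.1]
opening: 1.001
grip_force: 0.0
```

Emit:
{"op": "arm_command", "data": {
  "targets": [
    [0,0,0,0,0.3],
    [0,0,0,0,0.3],
    [0,0,0,0,0.3],
    [0,0,0,0,0.3],
    [0,0,0,0,0.3]
  ]
}}

```text
t: 19.35
eef_pos: [423.2, 351.4, 7.7]
tcp_rot: [3.141, -0.0, 2.093]
ft_force: [0.0, 1.2, -0.1]
opening: 0.636
grip_force: 0.2
```

Emit:
{"op": "arm_command", "data": {
  "targets": [
    [0,0,0,0,0.3],
    [0,0,0,0,0.3]
  ]
}}

```text
t: 19.55
eef_pos: [423.2, 351.4, 7.7]
tcp_rot: [3.142, -0.0, 2.093]
ft_force: [-0.8, -0.5, 2.0]
opening: 0.627
grip_force: 30.0
```

Emit:
{"op": "arm_command", "data": {
  "targets": [
    [0,0,-25,0,0.3],
    [0,0,-55,0,0.3],
    [0,0,-55,0,0.3]
  ]
}}

```text
t: 19.85
eef_pos: [424.4, 352.1, 65.4]
tcp_rot: [3.137, -0.0, 2.093]
ft_force: [-0.6, 0.1, -0.6]
opening: 0.627
grip_force: 30.0
```

```bash
python3 - <<'E'
from h import *
print(tool()[:3,3])
plan([(597.6,22,60,1.545,0.3)])
E
```

```text
[424.35442945 352.11863955  65.4327938 ]
[-207.0, -8.1, 3.0, 17.4, 0.3] x 5
[-159.9, 43.4, 2.4, 14.0, 0.3] x 4
```

Emit:
{"op": "arm_command", "data": {
  "targets": [
    [-207,-8,0,17.4,0.3],
    [-207,-8,0,17.4,0.3],
    [-207,-8,0,17.4,0.3],
    [-207,-8,0,17.4,0.3],
    [-207,-8,0,17.4,0.3]
  ]
}}

```text
t: 20.35
eef_pos: [521.4, 163.9, 61.9]
tcp_rot: [3.141, 0.0, 1.785]
ft_force: [0.0, 1.0, -2.0]
opening: 0.628
grip_force: 30.0
```

Emit:
{"op": "arm_command", "data": {
  "targets": [
    [-160,43,0,14,0.3],
    [-160,43,0,14,0.3],
    [-160,43,0,14,0.3],
    [-160,43,0,14,0.3],
    [-160,43,0,14,0.3]
  ]
}}

```text
t: 20.85
eef_pos: [596.5, 19.5, 61.7]
tcp_rot: [-3.141, -0.0, 1.542]
ft_force: [-0.8, 0.6, -1.1]
opening: 0.627
grip_force: 30.0
```

Emit:
{"op": "arm_command", "data": {
  "targets": [
    [0,0,0,0,0.3],
    [0,0,0,0,0.3],
    [0,0,0,0,0.3]
  ]
}}

```text
t: 21.15
eef_pos: [595.7, 22.5, 62.6]
tcp_rot: [-3.141, -0.0, 1.547]
ft_force: [0.8, 0.2, -1.1]
opening: 0.626
grip_force: 30.0
```

```bash
python3 - <<'E'
from h import *
print(tool()[:3,3],env.state()['grip_force'],env.state()['tcp_rot'])
plan([(597.6,22,8.5,1.545,0.3)])
E
```

```text
[595.65970895  22.48321108  62.62813288] 29.99533385038376 [-3.14123869e+00 -1.32669988e-04  1.54681479e+00]
[-0.4, 2.0, 54.1, 0.1, 0.3] x 2
```

Emit:
{"op": "arm_command", "data": {
  "targets": [
    [0,2,25,0,0.3],
    [0,2,45,0,0.3],
    [0,2,54,0,0.3],
    [0,2,54,0,0.3],
    [0,2,54,0,0.3]
  ]
}}

```text
t: 21.65
eef_pos: [598.3, 21.5, 8.9]
tcp_rot: [3.141, -0.0, 1.546]
ft_force: [0.6, 0.2, -1.0]
opening: 0.631
grip_force: 30.0
```

Emit:
{"op": "arm_command", "data": {
  "targets": [
    [-2,0,0,0,0.3],
    [-4,0,0,0,0.3],
    [-6,0,0,0,0.3],
    [-7,0,0,0,0.3],
    [-7,0,0,0,0.3]
  ]
}}

```text
t: 22.15
eef_pos: [598.1, 13.7, 8.7]
tcp_rot: [3.141, -0.0, 1.545]
ft_force: [-0.5, -0.4, -1.1]
opening: 0.628
grip_force: 30.0
```

Emit:
{"op": "arm_command", "data": {
  "targets": [
    [-1,0,0,0,0.3],
    [-2,0,0,0,0.3],
    [-3,0,0,0,0.3],
    [-3,0,0,0,0.3]
  ]
}}

```text
t: 22.55
eef_pos: [598.0, 13.0, 8.7]
tcp_rot: [3.141, -0.002, 1.544]
ft_force: [0.5, 16.1, -0.5]
opening: 0.631
grip_force: 30.0
```

Emit:
{"op": "arm_command", "data": {
  "targets": [
    [0,0,0.8,0,0.3],
    [0,0,0.8,0,0.3]
  ]
}}

```text
t: 22.75
eef_pos: [598.0, 13.0, 8.2]
tcp_rot: [3.141, -0.002, 1.544]
ft_force: [0.2, 15.6, 4.1]
opening: 0.63
grip_force: 30.0
```

Emit:
{"op": "arm_command", "data": {
  "targets": [
    [0,0,0,0,0.9],
    [0,0,0,0,0.9],
    [0,0,0,0,0.9],
    [0,0,0,0,0.9]
  ]
}}

```text
t: 23.15
eef_pos: [598.0, 10.7, 7.8]
tcp_rot: [3.142, 0.0, 1.545]
ft_force: [0.3, 0.3, -0.4]
opening: 0.881
grip_force: 0.0
```

Emit:
{"op": "arm_command", "data": {
  "targets": [
    [0,0,-45,0,1],
    [0,0,-90,0,1],
    [-50,0,-140,0,1],
    [-90,0,-170,0,1],
    [-90,0,-170,0,1]
  ]
}}

```text
t: 23.65
eef_pos: [596.3, -81.7, 180.9]
tcp_rot: [3.137, 0.001, 1.543]
ft_force: [0.9, 0.6, -0.0]
opening: 1.001
grip_force: 0.0
```

Emit:
{"op": "arm_command", "data": {
  "targets": [
    [0,0,0,0,1],
    [0,0,0,0,1],
    [0,0,0,0,1]
  ]
}}

```text
t: 23.95
eef_pos: [595.0, -77.9, 176.3]
tcp_rot: [-3.139, -0.001, 1.546]
ft_force: [0.1, -0.3, -0.2]
opening: 0.995
grip_force: 0.0
```

```bash
python3 - <<'E'
from h import *
c=cam('wrist'); print(tool()[:3,3],env.state()['tcp_rot'])
for e in edges(c,[110,120,135,150,165,180,195,205,215,230,245,260,275,285]): print(e)
g=cv2.cvtColor(c[0],cv2.COLOR_RGB2GRAY)
h=(590.3,-237.3,-.026)
for y0 in (122,202,282):
    ys=np.arange(y0,y0+16,1.); print(y0,[int(g[tuple(np.round(proj(c,(h[0]+.026*y,h[1]+y,22))).astype(int)[::-1])]) for y in ys])
for o in meas(c): print(o)
plan([(435,-190,130,1.197,1)])
E
```

```text
[595.1545975  -77.81229641 176.31771263] [-3.13914407e+00 -7.16994295e-04  1.54600558e+00]
(110, np.float64(-30.25), np.float64(27.5))
(120, np.float64(-30.0), np.float64(28.5))
(135, np.float64(-29.75), np.float64(29.25))
(150, np.float64(-29.25), np.float64(28.75))
(165, np.float64(-29.0), np.float64(28.5))
(180, np.float64(-29.75), np.float64(29.25))
(195, np.float64(-29.5), np.float64(28.75))
(205, np.float64(-29.25), np.float64(28.5))
(215, np.float64(-29.0), np.float64(29.5))
(230, np.float64(-28.75), np.float64(29.0))
(245, np.float64(-29.25), np.float64(29.75))
(260, np.float64(-29.0), np.float64(29.25))
(275, np.float64(-28.75), np.float64(29.0))
(285, np.float64(-28.5), np.float64(29.75))
122 [120, 137, 141, 139, 139, 138, 140, 129, 106, 107, 107, 120, 130, 130, 129, 128]
202 [133, 137, 133, 133, 133, 135, 132, 120, 100, 107, 118, 128, 127, 127, 129, 131]
282 [126, 130, 132, 128, 128, 126, 126, 132, 174, 205, 211, 211, 214, 208, 203, 187]
('s', 749.2, -242.3, [44.0, 119.2], 88.6, 97, [410.0, 322.0])
('c', 589.7, -245.6, [45.4, 61.4], 88.6, 163, [282.0, 322.0])
('c', 425.9, -112.4, [56.2, 57.2], -21.9, 126, [137.0, 226.0])
('s', 594.7, -62.9, [59.3, 229.9], -1.9, 161, [282.0, 172.0])
('c', 442.8, 38.5, [55.1, 57.6], 62.1, 125, [132.0, 86.0])
[-116.1, -157.3, 46.3, 20.0, 1] x 5
```

The row is square with no gaps. Now the coasters, starting with the one at (425.9,−113).

```bash
python3 - <<'E'
from h import *
T=tool();plan([(426,-113,60,1.192,1)])
print(plane(cam('top'),(420,193),105))
E
```

```text
[-39.4, -168.2, 116.3, 20.3, 1] x 5
[[ 451.30936175 -373.21144607]]
```

Emit:
{"op": "arm_command", "data": {
  "targets": [
    [-39,-168,116,20.3,1],
    [-39,-168,116,20.3,1],
    [-39,-168,116,20.3,1],
    [-39,-168,116,20.3,1],
    [-39,-168,116,20.3,1]
  ]
}}

```text
t: 24.55
eef_pos: [421.6, -112.2, 59.4]
tcp_rot: [-3.134, -0.0, 1.19]
ft_force: [0.8, 0.3, -0.2]
opening: 1.001
grip_force: 0.0
```

Emit:
{"op": "arm_command", "data": {
  "targets": [
    [0,0,0,0,1],
    [0,0,0,0,1]
  ]
}}

```text
t: 24.75
eef_pos: [428.2, -113.7, 62.1]
tcp_rot: [3.14, -0.0, 1.191]
ft_force: [-0.1, 0.7, -0.3]
opening: 0.998
grip_force: 0.0
```

```bash
python3 - <<'E'
from h import *
plan([(426,-113,3,1.192,1)])
E
```

```text
[-0.2, -2.3, 59.1, -0.0, 1] x 2
```

Emit:
{"op": "arm_command", "data": {
  "targets": [
    [0,-2,30,0,1],
    [0,-2,50,0,1],
    [0,-2,59,0,1],
    [0,-2,59,0,1],
    [0,-2,59,0,1]
  ]
}}

```text
t: 25.25
eef_pos: [425.6, -112.9, 3.4]
tcp_rot: [3.141, -0.0, 1.191]
ft_force: [0.3, -0.2, 0.3]
opening: 0.999
grip_force: 0.0
```

Emit:
{"op": "arm_command", "data": {
  "targets": [
    [0,0,0,0,0.3],
    [0,0,0,0,0.3],
    [0,0,0,0,0.3],
    [0,0,0,0,0.3],
    [0,0,0,0,0.3]
  ]
}}

```text
t: 25.75
eef_pos: [424.9, -112.9, 3.0]
tcp_rot: [3.141, -0.0, 1.191]
ft_force: [-0.0, -0.6, -0.2]
opening: 0.635
grip_force: 0.0
```

Emit:
{"op": "arm_command", "data": {
  "targets": [
    [0,0,0,0,0.3],
    [0,0,0,0,0.3]
  ]
}}

```text
t: 25.95
eef_pos: [424.9, -112.9, 2.9]
tcp_rot: [3.141, -0.0, 1.191]
ft_force: [0.1, -0.1, 2.1]
opening: 0.587
grip_force: 30.0
```

Emit:
{"op": "arm_command", "data": {
  "targets": [
    [0,0,-30,0,0.3],
    [0,0,-75,0,0.3],
    [0,0,-75,0,0.3]
  ]
}}

```text
t: 26.25
eef_pos: [426.4, -113.5, 81.6]
tcp_rot: [3.135, 0.0, 1.191]
ft_force: [-0.0, -0.3, -0.9]
opening: 0.585
grip_force: 30.0
```

```bash
python3 - <<'E'
from h import *
print(tool()[:3,3])
plan([(591.2,-237.2,78,1.545,0.3)])
E
```

```text
[ 426.3526109  -113.46552048   81.58339984]
[-53.8, 199.0, 3.6, -20.3, 0.3] x 5
```

Emit:
{"op": "arm_command", "data": {
  "targets": [
    [-54,199,0,-20.3,0.3],
    [-54,199,0,-20.3,0.3],
    [-54,199,0,-20.3,0.3],
    [-54,199,0,-20.3,0.3],
    [-54,199,0,-20.3,0.3]
  ]
}}

```text
t: 26.75
eef_pos: [592.8, -239.9, 76.8]
tcp_rot: [3.139, 0.001, 1.544]
ft_force: [-1.1, -0.4, -0.4]
opening: 0.587
grip_force: 30.0
```

Emit:
{"op": "arm_command", "data": {
  "targets": [
    [0,0,0,0,0.3],
    [0,0,0,0,0.3],
    [0,0,0,0,0.3]
  ]
}}

```text
t: 27.05
eef_pos: [588.5, -235.9, 77.7]
tcp_rot: [-3.141, -0.001, 1.545]
ft_force: [0.7, -0.5, -0.4]
opening: 0.583
grip_force: 30.0
```

```bash
python3 - <<'E'
from h import *
print(tool()[:3,3],env.state()['opening'],env.state()['tcp_rot'])
plan([(591.2,-237.2,26,1.545,0.3)])
E
```

```text
[ 588.5447001  -235.91497227   77.66853082] 0.5829313708688034 [-3.14052088e+00 -6.57385500e-04  1.54534379e+00]
[-1.2, 2.7, 51.7, 0.0, 0.3] x 2
```

Emit:
{"op": "arm_command", "data": {
  "targets": [
    [-1,2.5,25,0,0.3],
    [-1,2.5,42,0,0.3],
    [-1,2.5,48,0,0.3],
    [-1,2.5,48,0,0.3],
    [-1,2.5,48,0,0.3]
  ]
}}

```text
t: 27.55
eef_pos: [592.2, -237.9, 30.6]
tcp_rot: [3.141, 0.0, 1.545]
ft_force: [-0.6, 0.2, -0.3]
opening: 0.587
grip_force: 30.0
```

Emit:
{"op": "arm_command", "data": {
  "targets": [
    [0,0,2,0,0.3],
    [0,0,3.5,0,0.3],
    [0,0,3.5,0,0.3],
    [0,0,3.5,0,0.3]
  ]
}}

```text
t: 27.95
eef_pos: [592.1, -238.0, 26.4]
tcp_rot: [3.141, 0.0, 1.545]
ft_force: [-0.7, 0.4, -0.2]
opening: 0.586
grip_force: 30.0
```

Emit:
{"op": "arm_command", "data": {
  "targets": [
    [0.5,-0.5,0.7,0,0.3],
    [0.5,-0.5,0.7,0,0.3],
    [0.5,-0.5,0.7,0,0.8],
    [0.5,-0.5,0.7,0,0.8],
    [0.5,-0.5,0.7,0,0.8]
  ]
}}

```text
t: 28.45
eef_pos: [591.6, -237.5, 25.7]
tcp_rot: [3.141, -0.0, 1.545]
ft_force: [0.1, -0.2, 0.3]
opening: 0.773
grip_force: 0.0
```

Emit:
{"op": "arm_command", "data": {
  "targets": [
    [0,0,-30,0,1],
    [0,0,-75,0,1],
    [-40,0,-110,0,1],
    [-75,0,-130,0,1],
    [-75,0,-130,0,1]
  ]
}}

```text
t: 28.95
eef_pos: [590.4, -316.8, 159.2]
tcp_rot: [3.136, 0.004, 1.542]
ft_force: [-0.2, -0.1, 0.0]
opening: 1.0
grip_force: 0.0
```

Emit:
{"op": "arm_command", "data": {
  "targets": [
    [0,0,0,0,1],
    [0,0,0,0,1],
    [0,0,0,0,1]
  ]
}}

```text
t: 29.25
eef_pos: [589.5, -311.2, 154.6]
tcp_rot: [-3.14, -0.001, 1.546]
ft_force: [0.8, -0.3, -0.9]
opening: 1.001
grip_force: 0.0
```

```bash
python3 - <<'E'
from h import *
c=cam('wrist'); print(tool()[:3,3],env.state()['tcp_rot'],env.state()['t']); cv2.imwrite('pics/w7.png',c[0][:,:,::-1])
np.save('w7.npy',c[1])
for o in meas(c): print(o)
plan([(441,38,60,(62.1+0)*np.pi/180,1)])
E
```

```text
[ 589.5691132  -311.3278205   154.77400303] [-3.14036835e+00 -9.36242962e-04  1.54595507e+00] 29.3
[192.0, -87.3, 52.7, 14.7, 1] x 5
[130.8, -106.6, 42.1, 11.8, 1] x 4
```

View pics/w7.png

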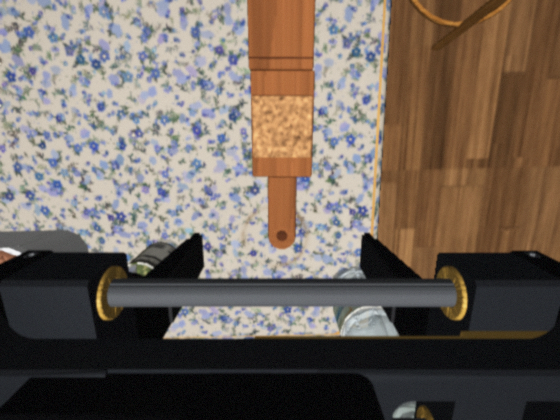

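First coaster lies on the pad at cols 252–312, rows 96–158 and looks square. I'll work out its offset, then go for the coaster near (441,38).

```bash
cat >> h.py <<'E'
def cork(c,z,around=None,wood_v=155):
    """cork top: bright, mottled; rect on plane z"""
    hsv=cv2.GaussianBlur(cv2.cvtColor(c[0],cv2.COLOR_RGB2HSV),(5,5),0)
    m=((hsv[...,0]>5)&(hsv[...,0]<22)&(hsv[...,1]>75)&(hsv[...,2]>wood_v)).astype(np.uint8)
    m=cv2.morphologyEx(m,cv2.MORPH_OPEN,np.ones((5,5)));m=cv2.morphologyEx(m,cv2.MORPH_CLOSE,np.ones((11,11)))
    for k in cv2.findContours(m,0,1)[0]:
        if cv2.contourArea(k)>500:
            r=cv2.minAreaRect(plane(c,k.reshape(-1,2),z).astype(np.float32))
            if 40<min(r[1]) and max(r[1])<80: print('cork',np.round(r[0],1),np.round(r[1],1),round(r[2],1),np.round(cv2.minAreaRect(k)[0]))
E
python3 - <<'E'
from h import *
c=cam('wrist')
print(plane(c,(282,127),34))
for v in (165,175,185): cork(c,34,wood_v=v)
E
```

```text
[[ 590.66996629 -238.60889167]]
cork [ 589.8 -239.3] [55.6 55.1] 88.6 [281. 127.]
```

Emit:
{"op": "arm_command", "data": {
  "targets": [
    [192,-87,52,14.7,1],
    [192,-87,52,14.7,1],
    [192,-87,52,14.7,1],
    [192,-87,52,14.7,1],
    [192,-87,52,14.7,1]
  ]
}}

```text
t: 29.85
eef_pos: [505.0, -114.5, 102.7]
tcp_rot: [-3.138, -0.001, 1.291]
ft_force: [-0.2, -0.2, 0.1]
opening: 0.999
grip_force: 0.0
```

Emit:
{"op": "arm_command", "data": {
  "targets": [
    [70,-107,0,11.8,1],
    [70,-107,0,11.8,1],
    [70,-107,0,11.8,1],
    [70,-107,0,11.8,1],
    [70,-107,0,11.8,1]
  ]
}}

```text
t: 30.35
eef_pos: [425.2, -21.1, 103.9]
tcp_rot: [3.14, -0.0, 1.084]
ft_force: [-0.3, -0.9, -0.0]
opening: 0.999
grip_force: 0.0
```

```bash
python3 - <<'E'
from h import *
c=cam('wrist'); print(tool()[:3,3],env.state()['tcp_rot'])
for o in meas(c): print(o)
E
```

```text
[425.57539559 -21.60114724 103.83748595] [ 3.14016832e+00 -4.32557917e-04  1.08285933e+00]
('c', 440.8, 39.4, [54.4, 55.2], 62.1, 133, [265.0, 140.0])
('s', 590.2, -57.5, [66.7, 221.0], -1.9, 160, [471.0, 143.0])
```

```bash
python3 - <<'E'
from h import *
plan([(440.8,39,3,1.084,1)])
E
```

```text
[60.7, -15.0, 100.8, -0.1, 1] x 3
```

Emit:
{"op": "arm_command", "data": {
  "targets": [
    [40,-10,20,0,1],
    [61,-15,60,0,1],
    [61,-15,90,0,1],
    [61,-15,100,0,1],
    [61,-15,100,0,1]
  ]
}}

```text
t: 30.9
eef_pos: [439.9, 39.1, 2.6]
tcp_rot: [-3.14, 0.001, 1.082]
ft_force: [0.5, -0.3, 0.6]
opening: 1.003
grip_force: 0.0
```

Emit:
{"op": "arm_command", "data": {
  "targets": [
    [0,0,0,0,1],
    [0,0,0,0,0.3],
    [0,0,0,0,0.3],
    [0,0,0,0,0.3],
    [0,0,0,0,0.3]
  ]
}}

```text
t: 31.4
eef_pos: [439.9, 39.7, 4.1]
tcp_rot: [3.141, -0.0, 1.082]
ft_force: [0.3, 0.6, -0.4]
opening: 0.72
grip_force: 0.0
```

Emit:
{"op": "arm_command", "data": {
  "targets": [
    [0,0,0,0,0.3],
    [0,0,0,0,0.3],
    [0,0,0,0,0.3],
    [0,0,0,0,0.3]
  ]
}}

```text
t: 31.8
eef_pos: [439.9, 39.7, 3.7]
tcp_rot: [3.141, -0.0, 1.082]
ft_force: [0.7, 0.1, 3.8]
opening: 0.584
grip_force: 30.0
```

Emit:
{"op": "arm_command", "data": {
  "targets": [
    [0,0,-30,0,0.3],
    [0,0,-85,0,0.3],
    [0,0,-85,0,0.3]
  ]
}}

```text
t: 32.1
eef_pos: [441.1, 39.8, 92.3]
tcp_rot: [3.136, -0.003, 1.083]
ft_force: [0.9, -1.3, -0.8]
opening: 0.585
grip_force: 30.0
```

```bash
python3 - <<'E'
from h import *
print(tool()[:3,3],env.state()['opening'])
plan([(591.2,-236.5,88,1.545,0.3)])
E
```

```text
[441.14598313  39.7747161   92.33648197] 0.5854978079858049
[-124.0, 187.2, 3.1, -18.9, 0.3] x 5
[-71.2, 54.8, 1.2, -7.6, 0.3] x 2
```

Emit:
{"op": "arm_command", "data": {
  "targets": [
    [-124,187,0,-18.9,0.3],
    [-124,187,0,-18.9,0.3],
    [-124,187,0,-18.9,0.3],
    [-124,187,0,-18.9,0.3],
    [-124,187,0,-18.9,0.3]
  ]
}}

```text
t: 32.6
eef_pos: [547.6, -160.4, 87.8]
tcp_rot: [3.142, 0.0, 1.411]
ft_force: [-0.2, -0.1, 0.3]
opening: 0.587
grip_force: 30.0
```

Emit:
{"op": "arm_command", "data": {
  "targets": [
    [-71,55,0,-7.6,0.3],
    [-71,55,0,-7.6,0.3],
    [-71,55,0,-7.6,0.3],
    [-71,55,0,-7.6,0.3],
    [-71,55,0,-7.6,0.3]
  ]
}}

```text
t: 33.1
eef_pos: [589.1, -235.3, 87.9]
tcp_rot: [-3.14, -0.001, 1.545]
ft_force: [-0.2, 0.1, -0.2]
opening: 0.586
grip_force: 30.0
```

```bash
python3 - <<'E'
from h import *
print(tool()[:3,3],env.state()['opening'],env.state()['tcp_rot'])
plan([(591.2,-236.5,43,1.545,0.3)])
E
```

```text
[ 589.06290577 -235.27934464   87.87954227] 0.5857962511374095 [-3.14007976e+00 -9.40155538e-04  1.54527637e+00]
[-1.2, 2.2, 44.9, 0.0, 0.3] x 1
```

Emit:
{"op": "arm_command", "data": {
  "targets": [
    [-1,2,25,0,0.3],
    [-1,2,40,0,0.3],
    [-1,2,45,0,0.3],
    [-1,2,45,0,0.3],
    [-1,2,45,0,0.3]
  ]
}}

```text
t: 33.6
eef_pos: [592.0, -237.2, 44.1]
tcp_rot: [3.141, 0.0, 1.545]
ft_force: [-0.3, 0.7, -0.3]
opening: 0.586
grip_force: 30.0
```

Emit:
{"op": "arm_command", "data": {
  "targets": [
    [0,0,2,0,0.3],
    [0,0,4,0,0.3],
    [0,0,4,0,0.3],
    [0,0,4,0,0.3]
  ]
}}

```text
t: 34.0
eef_pos: [591.8, -237.4, 39.7]
tcp_rot: [3.141, -0.0, 1.545]
ft_force: [-0.3, -0.7, 0.1]
opening: 0.584
grip_force: 30.0
```

Emit:
{"op": "arm_command", "data": {
  "targets": [
    [0.7,-0.6,1.2,0,0.3],
    [0.7,-0.6,1.7,0,0.3],
    [0.7,-0.6,1.7,0,0.3]
  ]
}}

```text
t: 34.3
eef_pos: [591.2, -236.6, 37.9]
tcp_rot: [-3.142, -0.0, 1.545]
ft_force: [-0.5, 0.2, -1.2]
opening: 0.588
grip_force: 30.0
```

Emit:
{"op": "arm_command", "data": {
  "targets": [
    [0,0,0,0,0.8],
    [0,0,0,0,0.8],
    [0,0,0,0,0.8],
    [0,0,0,0,0.8]
  ]
}}

```text
t: 34.7
eef_pos: [591.2, -236.6, 37.9]
tcp_rot: [3.142, -0.0, 1.545]
ft_force: [-0.1, 0.0, -0.1]
opening: 0.794
grip_force: 0.0
```

Emit:
{"op": "arm_command", "data": {
  "targets": [
    [0,0,-30,0,1],
    [0,0,-75,0,1],
    [-40,0,-100,0,1],
    [-75,0,-120,0,1],
    [-75,0,-120,0,1]
  ]
}}

```text
t: 35.2
eef_pos: [589.8, -315.8, 161.0]
tcp_rot: [3.137, 0.004, 1.542]
ft_force: [-0.2, 0.6, -0.4]
opening: 0.995
grip_force: 0.0
```

Emit:
{"op": "arm_command", "data": {
  "targets": [
    [0,0,0,0,1],
    [0,0,0,0,1]
  ]
}}

```text
t: 35.4
eef_pos: [588.8, -310.5, 156.9]
tcp_rot: [-3.14, -0.001, 1.545]
ft_force: [0.1, 0.4, -0.7]
opening: 1.001
grip_force: 0.0
```

```bash
python3 - <<'E'
from h import *
c=cam('wrist'); print(tool()[:3,3],env.state()['tcp_rot'])
cork(c,46,wood_v=165)
# coaster near (540,180): yaw options from survey unknown; hover
plan([(540,110,130,1.571,1)])
E
```

```text
[ 588.98189981 -310.38081555  156.89889341] [-3.14006885e+00 -1.17988566e-03  1.54573553e+00]
[209.5, -29.8, 13.4, -0.7, 1] x 5
[209.9, -27.1, 13.5, -0.7, 1] x 5
```

Emit:
{"op": "arm_command", "data": {
  "targets": [
    [210,-30,13,-0.7,1],
    [210,-30,13,-0.7,1],
    [210,-30,13,-0.7,1],
    [210,-30,13,-0.7,1],
    [210,-30,13,-0.7,1]
  ]
}}

```text
t: 35.95
eef_pos: [563.2, -95.8, 144.2]
tcp_rot: [-3.139, -0.001, 1.561]
ft_force: [0.7, -0.8, 0.3]
opening: 0.999
grip_force: 0.0
```

Emit:
{"op": "arm_command", "data": {
  "targets": [
    [210,-27,13,-0.7,1],
    [210,-27,13,-0.7,1],
    [210,-27,13,-0.7,1],
    [210,-27,13,-0.7,1],
    [210,-27,13,-0.7,1]
  ]
}}

```text
t: 36.45
eef_pos: [539.2, 113.6, 131.3]
tcp_rot: [-3.14, -0.0, 1.574]
ft_force: [0.5, -0.5, 0.4]
opening: 1.0
grip_force: 0.0
```

```bash
python3 - <<'E'
from h import *
c=cam('wrist'); print(tool()[:3,3],env.state()['tcp_rot'])
for o in meas(c): print(o)
E
```

```text
[539.46084621 113.23222202 131.32242091] [-3.14044172e+00 -2.92474074e-04  1.57370253e+00]
('c', 596.5, -21.6, [39.3, 64.0], -89.8, 164, [334.0, 322.0])
('c', 596.9, 44.7, [24.0, 58.3], -89.8, 164, [337.0, 267.0])
('c', 541.7, 184.1, [55.1, 55.1], 22.0, 130, [286.0, 128.0])
('c', 413.2, 206.3, [55.4, 56.9], 53.5, 129, [143.0, 102.0])
```

```bash
python3 - <<'E'
from h import *
plan([(541.5,184,60,1.955,1)])
E
```

```text
[70.8, 2.2, 71.3, -21.8, 1] x 3
```

Emit:
{"op": "arm_command", "data": {
  "targets": [
    [71,2,71,-21.8,1],
    [71,2,71,-21.8,1],
    [71,2,71,-21.8,1],
    [71,2,71,-21.8,1],
    [71,2,71,-21.8,1]
  ]
}}

```text
t: 37.0
eef_pos: [543.1, 179.6, 61.1]
tcp_rot: [3.141, 0.0, 1.947]
ft_force: [-0.2, -0.8, -0.5]
opening: 1.0
grip_force: 0.0
```

```bash
python3 - <<'E'
from h import *
print(tool()[:3,3]); plan([(541.5,184,3,1.955,1)])
E
```

```text
[543.12531108 179.55079013  61.14175803]
[4.7, 0.1, 58.1, -0.5, 1] x 2
```

Emit:
{"op": "arm_command", "data": {
  "targets": [
    [2,0,25,-0.4,1],
    [2,0,40,-0.4,1],
    [2,0,45,-0.4,1],
    [2,0,45,-0.4,1]
  ]
}}

```text
t: 37.4
eef_pos: [542.2, 181.5, 16.2]
tcp_rot: [3.142, -0.0, 1.955]
ft_force: [-0.1, -0.2, -0.2]
opening: 0.995
grip_force: 0.0
```

```bash
python3 - <<'E'
from h import *
print(tool()[:3,3]); plan([(541.5,184,3,1.955,1)])
E
```

```text
[542.22508275 181.53401599  16.16354384]
[2.6, 0.3, 13.2, -0.0, 1] x 1
```

Emit:
{"op": "arm_command", "data": {
  "targets": [
    [2.6,0,8,0,1],
    [2.6,0,13,0,1],
    [2.6,0,13,0,1]
  ]
}}

```text
t: 37.7
eef_pos: [540.8, 184.7, 2.6]
tcp_rot: [-3.141, -0.0, 1.957]
ft_force: [-0.2, -0.1, -0.1]
opening: 1.001
grip_force: 0.0
```

Emit:
{"op": "arm_command", "data": {
  "targets": [
    [0,0,0,0,0.3],
    [0,0,0,0,0.3],
    [0,0,0,0,0.3],
    [0,0,0,0,0.3],
    [0,0,0,0,0.3]
  ]
}}

```text
t: 38.2
eef_pos: [541.0, 184.7, 3.0]
tcp_rot: [3.141, -0.0, 1.957]
ft_force: [-0.1, -0.6, -0.4]
opening: 0.637
grip_force: 0.0
```

Emit:
{"op": "arm_command", "data": {
  "targets": [
    [0,0,0,0,0.3],
    [0,0,0,0,0.3],
    [0,0,0,0,0.3]
  ]
}}

```text
t: 38.5
eef_pos: [541.0, 184.7, 3.0]
tcp_rot: [3.141, -0.0, 1.957]
ft_force: [0.1, -0.0, 1.5]
opening: 0.586
grip_force: 30.0
```

Emit:
{"op": "arm_command", "data": {
  "targets": [
    [0,0,-30,0,0.3],
    [0,0,-75,0,0.3],
    [0,0,-97,0,0.3],
    [0,0,-97,0,0.3]
  ]
}}

```text
t: 38.9
eef_pos: [542.2, 185.0, 102.9]
tcp_rot: [3.136, 0.001, 1.957]
ft_force: [-0.5, -0.3, -0.3]
opening: 0.583
grip_force: 30.0
```

```bash
python3 - <<'E'
from h import *
print(tool()[:3,3],env.state()['opening'])
plan([(590.7,-237,100,1.545,0.3)])
E
```

```text
[542.20085311 185.04050925 102.94588727] 0.5825745523442902
[-204.6, -57.0, 1.5, 11.8, 0.3] x 5
[-212.0, -14.0, 1.4, 11.8, 0.3] x 5
```

Emit:
{"op": "arm_command", "data": {
  "targets": [
    [-205,-57,0,11.8,0.3],
    [-205,-57,0,11.8,0.3],
    [-205,-57,0,11.8,0.3],
    [-205,-57,0,11.8,0.3],
    [-205,-57,0,11.8,0.3]
  ]
}}

```text
t: 39.4
eef_pos: [565.2, -30.7, 98.7]
tcp_rot: [-3.14, -0.0, 1.747]
ft_force: [-0.1, 1.9, -1.2]
opening: 0.583
grip_force: 30.0
```

Emit:
{"op": "arm_command", "data": {
  "targets": [
    [-212,-14,0,11.8,0.3],
    [-212,-14,0,11.8,0.3],
    [-212,-14,0,11.8,0.3],
    [-212,-14,0,11.8,0.3],
    [-212,-14,0,11.8,0.3]
  ]
}}

```text
t: 39.9
eef_pos: [589.4, -241.7, 98.6]
tcp_rot: [-3.141, 0.0, 1.542]
ft_force: [0.0, 0.6, 0.1]
opening: 0.587
grip_force: 30.0
```

Emit:
{"op": "arm_command", "data": {
  "targets": [
    [0,0,0,0,0.3],
    [0,0,0,0,0.3],
    [0,0,0,0,0.3]
  ]
}}

```text
t: 40.2
eef_pos: [589.4, -235.8, 99.6]
tcp_rot: [-3.141, -0.001, 1.547]
ft_force: [0.2, 0.1, -0.7]
opening: 0.588
grip_force: 30.0
```

```bash
python3 - <<'E'
from h import *
print(tool()[:3,3],env.state()['opening'],env.state()['tcp_rot'])
plan([(590.7,-237,55,1.545,0.3)])
E
```

```text
[ 589.39320288 -235.80453698   99.5846712 ] 0.587695058189864 [-3.14073326e+00 -6.29788878e-04  1.54667906e+00]
[-1.2, 1.3, 44.6, 0.1, 0.3] x 1
```

Emit:
{"op": "arm_command", "data": {
  "targets": [
    [-1,1,25,0,0.3],
    [-1,1,40,0,0.3],
    [-1,1,45,0,0.3],
    [-1,1,45,0,0.3],
    [-1,1,45,0,0.3]
  ]
}}

```text
t: 40.7
eef_pos: [590.8, -238.6, 55.4]
tcp_rot: [3.141, 0.0, 1.545]
ft_force: [-0.1, -0.7, -0.1]
opening: 0.583
grip_force: 30.0
```

Emit:
{"op": "arm_command", "data": {
  "targets": [
    [0,0,2,0,0.3],
    [0,0,4,0,0.3],
    [0,0,4,0,0.3],
    [0,0,4,0,0.3]
  ]
}}

```text
t: 41.1
eef_pos: [590.5, -238.8, 51.0]
tcp_rot: [3.141, -0.0, 1.545]
ft_force: [0.3, -1.2, -0.4]
opening: 0.589
grip_force: 30.0
```

Emit:
{"op": "arm_command", "data": {
  "targets": [
    [2,0.5,0,0,0.3],
    [2,0.5,1.2,0,0.3],
    [2,0.5,1.7,0,0.3],
    [2,0.5,1.7,0,0.3]
  ]
}}

```text
t: 41.5
eef_pos: [591.0, -236.8, 49.1]
tcp_rot: [-3.141, -0.0, 1.545]
ft_force: [-0.3, -0.2, -0.4]
opening: 0.589
grip_force: 30.0
```

Emit:
{"op": "arm_command", "data": {
  "targets": [
    [0,0,0,0,0.8],
    [0,0,0,0,0.8],
    [0,0,0,0,0.8],
    [0,0,0,0,0.8]
  ]
}}

```text
t: 41.9
eef_pos: [591.0, -236.8, 49.3]
tcp_rot: [3.141, -0.0, 1.545]
ft_force: [-0.1, 0.0, -0.3]
opening: 0.796
grip_force: 0.0
```

Emit:
{"op": "arm_command", "data": {
  "targets": [
    [0,0,-30,0,1],
    [0,0,-75,0,1],
    [-40,0,-100,0,1],
    [-75,0,-110,0,1],
    [-75,0,-110,0,1]
  ]
}}

```text
t: 42.4
eef_pos: [589.3, -315.7, 161.2]
tcp_rot: [3.138, 0.003, 1.542]
ft_force: [-0.2, 0.6, -0.5]
opening: 0.996
grip_force: 0.0
```

Emit:
{"op": "arm_command", "data": {
  "targets": [
    [0,0,0,0,1],
    [0,0,0,0,1]
  ]
}}

```text
t: 42.6
eef_pos: [588.8, -310.7, 158.4]
tcp_rot: [-3.14, -0.001, 1.545]
ft_force: [0.2, 0.1, -0.5]
opening: 1.001
grip_force: 0.0
```

```bash
python3 - <<'E'
from h import *
c=cam('wrist'); print(tool()[:3,3],env.state()['tcp_rot'],env.state()['t']); cv2.imwrite('pics/w8.png',c[0][:,:,::-1])
for v in (140,150,160): cork(c,58,wood_v=v)
for h in (34,46,58): print(h,proj(c,(590.4,-237.1,h)).round())
plan([(430,145,130,1.885,1)])
E
```

```text
[ 588.94354795 -310.59878762  158.48162626] [-3.14041842e+00 -9.88585982e-04  1.54575817e+00] 42.65
34 [282. 126.]
46 [282. 126.]
58 [283. 126.]
[205.2, -77.4, 12.9, -8.8, 1] x 5
[214.7, -45.1, 13.0, -8.9, 1] x 5
[43.8, -2.3, 2.6, -1.7, 1] x 1
```

View pics/w8.png

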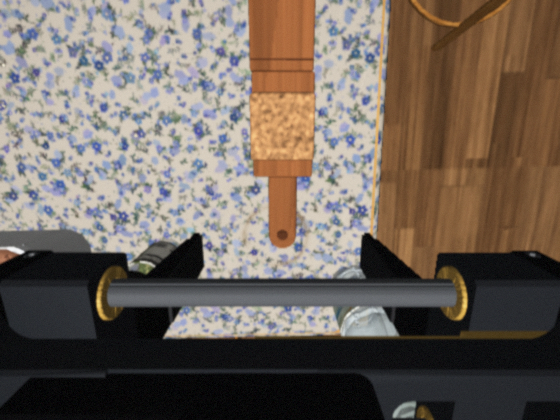

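Pile of three is centred at (282,126), exactly where the pad centre projects, and square. Last coaster: four earlier measurements agree at (412.7,207.7), −36.6°.

```bash
python3 - <<'E'
from h import *
plan([(412.7,207.7,80,0.932,1)])
E
```

```text
[197.6, -72.8, 30.2, 13.5, 1] x 5
[175.1, -116.8, 30.2, 13.5, 1] x 5
[85.8, -92.7, 18.1, 8.2, 1] x 3
```

Emit:
{"op": "arm_command", "data": {
  "targets": [
    [198,-73,10,13.5,1],
    [198,-73,10,13.5,1],
    [198,-73,10,13.5,1],
    [198,-73,10,13.5,1],
    [198,-73,10,13.5,1]
  ]
}}

```text
t: 43.15
eef_pos: [518.9, -107.2, 148.8]
tcp_rot: [-3.139, -0.001, 1.313]
ft_force: [-0.1, -0.9, 0.6]
opening: 1.0
grip_force: 0.0
```

Emit:
{"op": "arm_command", "data": {
  "targets": [
    [175,-117,30,13.5,1],
    [175,-117,30,13.5,1],
    [175,-117,30,13.5,1],
    [175,-117,30,13.5,1],
    [175,-117,30,13.5,1]
  ]
}}

```text
t: 43.65
eef_pos: [451.4, 90.6, 118.6]
tcp_rot: [-3.14, 0.001, 1.077]
ft_force: [-0.4, 0.2, -0.1]
opening: 0.999
grip_force: 0.0
```

Emit:
{"op": "arm_command", "data": {
  "targets": [
    [30,-70,20,8.2,1],
    [30,-70,20,8.2,1],
    [30,-70,20,8.2,1],
    [30,-70,20,8.2,1]
  ]
}}

```text
t: 44.05
eef_pos: [406.7, 147.4, 99.3]
tcp_rot: [3.141, -0.0, 0.933]
ft_force: [-0.2, -1.1, -0.2]
opening: 0.999
grip_force: 0.0
```

```bash
python3 - <<'E'
from h import *
c=cam('wrist'); print(tool()[:3,3],env.state()['tcp_rot'])
for o in meas(c): print(o)
plan([(412.7,207.7,40,0.932,1)])
E
```

```text
[407.1479426  146.95328831  99.3957891 ] [ 3.14096093e+00 -6.53244557e-04  9.31393587e-01]
('c', 292.0, 209.9, [56.1, 60.5], -84.1, 206, [139.0, 231.0])
('c', 411.5, 206.8, [53.8, 54.5], 53.4, 134, [245.0, 152.0])
[52.1, -31.8, 59.4, -0.0, 1] x 2
```

Emit:
{"op": "arm_command", "data": {
  "targets": [
    [40,-25,20,0,1],
    [51.5,-32,50,0,1],
    [51.5,-32,80,0,1],
    [51.5,-32,95,0,1],
    [51.5,-32,95,0,1]
  ]
}}

```text
t: 44.6
eef_pos: [411.6, 206.6, 2.7]
tcp_rot: [-3.14, 0.002, 0.93]
ft_force: [0.8, -0.0, 0.4]
opening: 1.003
grip_force: 0.0
```

Emit:
{"op": "arm_command", "data": {
  "targets": [
    [0,0,0,0,1],
    [0,0,0,0,0.3],
    [0,0,0,0,0.3],
    [0,0,0,0,0.3],
    [0,0,0,0,0.3]
  ]
}}

```text
t: 45.1
eef_pos: [411.6, 207.6, 4.7]
tcp_rot: [3.141, -0.001, 0.931]
ft_force: [0.8, 0.8, 0.2]
opening: 0.718
grip_force: 0.0
```

Emit:
{"op": "arm_command", "data": {
  "targets": [
    [0,0,0,0,0.3],
    [0,0,0,0,0.3],
    [0,0,0,0,0.3],
    [0,0,0,0,0.3]
  ]
}}

```text
t: 45.5
eef_pos: [411.5, 207.6, 4.4]
tcp_rot: [3.141, -0.0, 0.931]
ft_force: [0.2, -0.8, 4.7]
opening: 0.586
grip_force: 30.0
```

Emit:
{"op": "arm_command", "data": {
  "targets": [
    [0,0,-30,0,0.3],
    [0,0,-75,0,0.3],
    [0,0,-107,0,0.3],
    [0,0,-107,0,0.3]
  ]
}}

```text
t: 45.9
eef_pos: [412.7, 208.1, 114.5]
tcp_rot: [3.138, -0.005, 0.931]
ft_force: [-0.4, 0.1, -0.6]
opening: 0.587
grip_force: 30.0
```

```bash
python3 - <<'E'
from h import *
print(tool()[:3,3],env.state()['opening'])
plan([(590.7,-237,110,1.545,0.3)])
E
```

```text
[412.65963611 208.08940243 114.4810159 ] 0.5872905450827278
[-113.9, 185.7, 2.0, -16.0, 0.3] x 5
[-160.7, 147.2, 2.1, -16.0, 0.3] x 5
[-39.1, 19.4, 0.4, -3.2, 0.3] x 1
```

Emit:
{"op": "arm_command", "data": {
  "targets": [
    [-114,186,0,-16,0.3],
    [-114,186,0,-16,0.3],
    [-114,186,0,-16,0.3],
    [-114,186,0,-16,0.3],
    [-114,186,0,-16,0.3]
  ]
}}

```text
t: 46.4
eef_pos: [492.9, 2.3, 110.1]
tcp_rot: [-3.141, 0.0, 1.208]
ft_force: [0.4, 0.8, -0.1]
opening: 0.587
grip_force: 30.0
```

Emit:
{"op": "arm_command", "data": {
  "targets": [
    [-161,147,0,-16,0.3],
    [-161,147,0,-16,0.3],
    [-161,147,0,-16,0.3],
    [-161,147,0,-16,0.3],
    [-161,147,0,-16,0.3]
  ]
}}

```text
t: 46.9
eef_pos: [573.7, -201.3, 109.5]
tcp_rot: [-3.141, -0.0, 1.487]
ft_force: [-0.2, 1.3, -0.1]
opening: 0.583
grip_force: 30.0
```

Emit:
{"op": "arm_command", "data": {
  "targets": [
    [-39,19,0,-3.2,0.3],
    [-39,19,0,-3.2,0.3],
    [-39,19,0,-3.2,0.3],
    [-39,19,0,-3.2,0.3]
  ]
}}

```text
t: 47.3
eef_pos: [588.2, -237.0, 110.2]
tcp_rot: [-3.14, -0.001, 1.545]
ft_force: [0.3, -0.2, -1.3]
opening: 0.588
grip_force: 30.0
```

```bash
python3 - <<'E'
from h import *
print(tool()[:3,3],env.state()['opening'],env.state()['tcp_rot'])
plan([(590.7,-237,68,1.545,0.3)])
E
```

```text
[ 588.15024646 -236.99596561  110.15894318] 0.5875279830649898 [-3.13986647e+00 -1.11020413e-03  1.54491104e+00]
[0.1, 2.5, 42.2, -0.0, 0.3] x 1
```

Emit:
{"op": "arm_command", "data": {
  "targets": [
    [1,2,25,0,0.3],
    [1,2,38,0,0.3],
    [1,2,43,0,0.3],
    [1,2,43,0,0.3],
    [1,2,43,0,0.3]
  ]
}}

```text
t: 47.8
eef_pos: [591.1, -236.9, 68.8]
tcp_rot: [3.141, 0.0, 1.545]
ft_force: [0.6, 0.0, -0.9]
opening: 0.585
grip_force: 30.0
```

Emit:
{"op": "arm_command", "data": {
  "targets": [
    [0,0,1,0,0.3],
    [0,0,2,0,0.3],
    [0,0,2,0,0.3]
  ]
}}

```text
t: 48.1
eef_pos: [590.9, -237.1, 66.5]
tcp_rot: [3.141, 0.0, 1.545]
ft_force: [-0.2, -0.5, -0.9]
opening: 0.587
grip_force: 30.0
```

Emit:
{"op": "arm_command", "data": {
  "targets": [
    [0,0,2,0,0.3],
    [0,0,3.6,0,0.3],
    [0,0,3.6,0,0.3],
    [0,0,3.6,0,0.3]
  ]
}}

```text
t: 48.5
eef_pos: [590.8, -237.0, 62.5]
tcp_rot: [-3.141, -0.0, 1.545]
ft_force: [-0.1, 0.9, -1.1]
opening: 0.585
grip_force: 30.0
```

Emit:
{"op": "arm_command", "data": {
  "targets": [
    [0,0,0,0,0.8],
    [0,0,0,0,0.8],
    [0,0,0,0,0.8],
    [0,0,0,0,0.8]
  ]
}}

```text
t: 48.9
eef_pos: [590.9, -237.0, 62.6]
tcp_rot: [3.142, -0.0, 1.545]
ft_force: [0.7, 0.1, 0.5]
opening: 0.794
grip_force: 0.0
```

Emit:
{"op": "arm_command", "data": {
  "targets": [
    [0,0,-30,0,1],
    [0,0,-75,0,1],
    [-20,0,-120,0,1],
    [-60,0,-150,0,1],
    [-60,0,-150,0,1]
  ]
}}

```text
t: 49.4
eef_pos: [590.3, -301.2, 217.4]
tcp_rot: [3.135, 0.005, 1.543]
ft_force: [-0.9, 0.3, -0.4]
opening: 1.0
grip_force: 0.0
```

Emit:
{"op": "arm_command", "data": {
  "targets": [
    [0,0,0,0,1],
    [0,0,0,0,1]
  ]
}}

```text
t: 49.6
eef_pos: [588.8, -296.1, 211.3]
tcp_rot: [-3.14, -0.001, 1.545]
ft_force: [-0.4, -0.8, 0.1]
opening: 1.001
grip_force: 0.0
```

```bash
python3 - <<'E'
from h import *
c=cam('wrist'); print(tool()[:3,3]); cv2.imwrite('pics/w9.png',c[0][:,:,::-1])
for h in (22,70): print(h,proj(c,(590.4,-237.1,h)).round())
print(edges(c,[60,80,100,120,135,150,165]))
d=cam('scene')[0]; cv2.imwrite('pics/s9.png',d[:,:,::-1])
t=cam('top')[0]; cv2.imwrite('pics/t9.png',cv2.resize(t[110:320,110:450,::-1],None,fx=2.3,fy=2.3,interpolation=cv2.INTER_CUBIC))
E
```

```text
[ 588.9369107  -295.9533837   211.22917364]
22 [283. 139.]
70 [283. 141.]
[(60, np.float64(-30.0), np.float64(28.5)), (80, np.float64(-29.5), np.float64(28.0)), (100, np.float64(-30.0), np.float64(28.5)), (120, np.float64(-29.75), np.float64(28.0)), (135, np.float64(-29.25), np.float64(28.75)), (150, None, None), (165, None, None)]
```

View pics/w9.png

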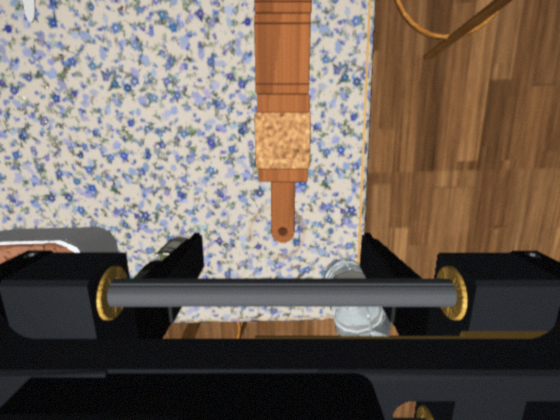

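View pics/t9.png

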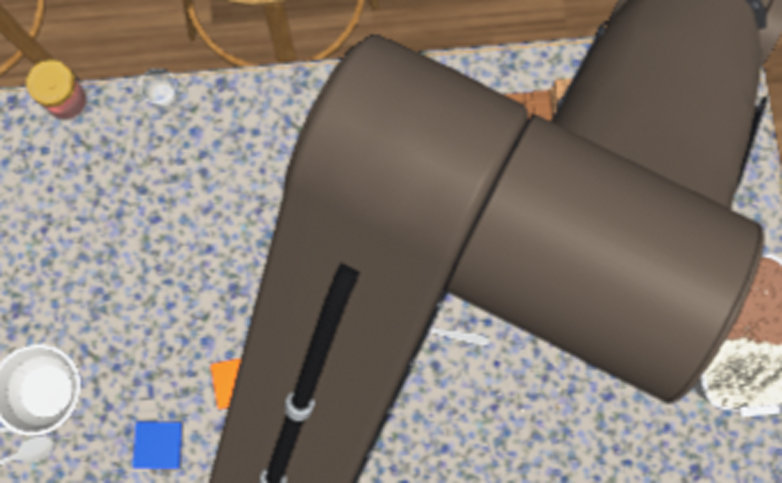

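The pile is centred at (282,140) where the pad projects, and square. The arm hides the row in the top view, so I'll check the far joints from the wrist before handing in, since a section could have been knocked.

Emit:
{"op": "arm_command", "data": {
  "targets": [
    [210,0,0,0,1],
    [210,0,0,0,1],
    [210,0,0,0,1],
    [210,0,0,0,1],
    [210,0,0,0,1]
  ]
}}

```text
t: 50.25
eef_pos: [594.3, -82.1, 212.3]
tcp_rot: [-3.141, -0.001, 1.549]
ft_force: [0.2, -0.3, 0.3]
opening: 0.997
grip_force: 0.0
```

Emit:
{"op": "arm_command", "data": {
  "targets": [
    [0,0,0,0,1],
    [0,0,0,0,1],
    [0,0,0,0,1]
  ]
}}

```text
t: 50.55
eef_pos: [594.8, -88.4, 212.3]
tcp_rot: [-3.141, 0.0, 1.544]
ft_force: [0.4, 0.2, 0.1]
opening: 1.001
grip_force: 0.0
```

```bash
python3 - <<'E'
from h import *
c=cam('wrist'); print(tool()[:3,3])
for e in edges(c,[110,120,135,165,205,215,230,260,285]): print(e)
g=cv2.cvtColor(c[0],cv2.COLOR_RGB2GRAY)
h=(590.3,-237.3,-.026)
for y0 in (122,202,282):
    ys=np.arange(y0,y0+16,1.); print(y0,[int(g[tuple(np.round(proj(c,(h[0]+.026*y,h[1]+y,22))).astype(int)[::-1])]) for y in ys])
cv2.imwrite('pics/w10.png',c[0][:,:,::-1])
E
```

```text
[594.67854871 -88.4887271  212.35056096]
(110, np.float64(-30.25), np.float64(28.0))
(120, np.float64(-30.0), np.float64(27.75))
(135, np.float64(-29.75), np.float64(28.75))
(165, np.float64(-29.0), np.float64(29.5))
(205, np.float64(-29.25), np.float64(28.5))
(215, np.float64(-29.0), np.float64(29.5))
(230, np.float64(-28.75), np.float64(29.25))
(260, np.float64(-29.25), np.float64(29.75))
(285, np.float64(-28.5), np.float64(29.25))
122 [126, 138, 138, 136, 138, 139, 139, 126, 104, 101, 119, 119, 124, 127, 129, 128]
202 [126, 134, 134, 134, 134, 138, 135, 120, 94, 98, 116, 124, 129, 129, 126, 127]
282 [117, 129, 132, 130, 129, 131, 132, 132, 151, 187, 206, 213, 212, 209, 206, 193]
```

View pics/w10.png

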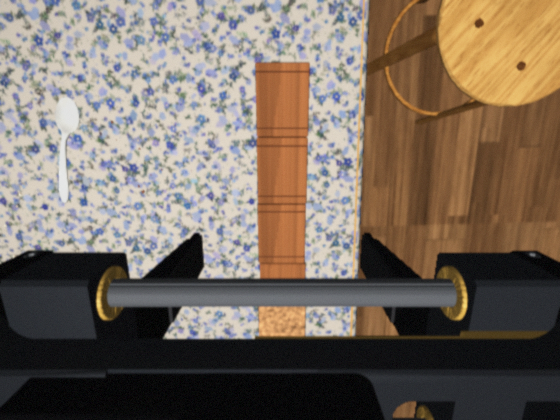

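The plank is straight from (282,265) to (282,63) with tight joints and nothing disturbed.

```bash
python3 -c "
from cell import env
print(env.job_done())"
```

```text
the job is handed in; nothing more can be done
None
```

The job is handed in, with no verdict returned: my last wrist-camera checks showed all three sections butted straight from the head without gaps and the four coasters piled squarely on the inlaid square, and I did not touch the glass or jars.

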